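# Make up a centrifuge bucket and lift it level from its stand

### The arm

A 6-joint arm with a two-finger parallel gripper is mounted at the origin on the work surface. World frame = base frame: x ahead of the robot, y to its left, z up, the work surface at z = 0. Lengths are in m, angles in rad, forces in N, time in s.
With the tool pointing down it reaches from about 0.25 to 0.775 m from the base axis. Payload 4 kg.
Tool frame: the origin (TCP) lies on the centre line of the jaws, within the pads' length; the fingertips stand 8 mm ahead of it and the grasp point (between the pads) lies 11 mm behind it; z points along the fingers, y is the direction in which the jaws open and shut (so a half turn about z gives the same grasp; the last joint's range is limited). The gripper opens to 94 mm and grips with 3 to 60 N. Pads are 16 mm wide; open, the fingers measure 119 mm over their backs; the gripper's body (75 mm by 177 mm) begins 78 mm behind the grasp point.
Start: joints at [1.039, 0.087, 1.371, -0, 1.684, -0.103], TCP at [0.229, 0.5, 0.214] pointing down, gripper open.
Joint ranges: [-3.1, 3.1], [-0.76, 2.03], [0.27, 2.55], [-1.08, 4.22], [0.17, 2.65], [-2.57, 2.57]. Speed limits (rad/s): [2.79, 2.79, 3.14, 3.14, 3.14, 3.14].

### API

Orientations are given as [roll, pitch, yaw] about the fixed x, y, z axes, in that order (R = Rz(yaw) Ry(pitch) Rx(roll)).
In Python, from bench import * gives the robot as it stands.
- The arm moves only by the tool step_arm, never from a script. Its argument "steps" is a list of rows, each an object of numbers: "jaw": the opening, from 0 (shut) to 1 (fully open); "tx", "ty", "tz": the shift along the tool's x, y, z in m; "ax", "ay", "az": the turn, a rotation vector about the tool's x, y, z in rad. In form: [{"jaw": .., "tx": .., "ty": .., "tz": .., "ax": .., "ay": .., "az": ..}, ...]. A call has 1 to 8 rows; each row is the pose to reach, as a shift and turn from the pose measured when the call began, along the tool's axes at that moment; what a row does not reach only later rows make up. A row lasts 1/10 s, in which the tool goes at most 50 mm and 8.59 degrees, less where a joint would pass 70% of its speed; a pose out of reach is approached as far as the arm can. A call with a gripper value outside its range is refused whole. The fingers move at their own pace and stop on an object; the grip force is fixed at half the most. Time passes only in rows, so rows that repeat a pose let the fingers close. It gives the time, the measured TCP pose, the force and the opening at its end, in the units of the state.
- get_obs(): the state, without advancing time (a new reading comes with each control period).
- snapshot(name): name is "scene" or "top" or "wrist"; returns (picture, depth): 480x640x3 uint8, red, green, blue; 480x640 float32, m along the optical axis (not along the pixel's ray), 0 where there is no reading.
- camera_model(name): a dict with "intrinsics" (3x3 intrinsics, pixels), "origin" and "orientation" of the camera in the world. Camera axes: x right, y down, z forward; pixel columns grow to the right and rows downward; lengths in m; the calibration is good to about 2 mm. A picture is of the moment at which its call begins: read the wrist's pose just before it. camera_model takes no time and is no camera call; for the wrist camera it gives the pose at the moment of the call.
- close_job(): hands the job in, once; it reports no verdict.
Trained networks look in the newest picture that a camera, given by its name, has taken for a name from the list of things; names that differ only in an ending like _2 or _b are one class to them, and where a whole thing is asked for, a point or a joint stands for the part that bears it (a point fixed in the world has none). Each returns a list of dicts, best first, with "confidence" (0 to 1); they miss things now and then, are a little off and sometimes report something else, mostly with a low value. They report only what shows in the picture. A call takes as long as a camera call.
- silhouettes(camera, query): "pixels" (480x640 bool, what is visible of it) and "rect" ([left, top, right, bottom] in pixels, round what is visible of it).
The state is a dict: "time": time; "joint_positions": joint angles; "qvel": joint speeds; "joint_torque": joint torques, N m; "tool_pos": TCP position; "ee_rot": TCP orientation; "wrist_force": force on the tool from outside, world axes, zero at the start; "wrist_torque": the same for the moment, N m; "width": finger opening in m.
Only numpy, scipy, OpenCV 4.12 (cv2) and the standard library are available. Lean on these libraries where they do the work, as an engineer would, in place of code of your own. Each camera call takes 0.05 s, during which the arm holds its last target. There are 200 camera calls.

### The job

Make up the open centrifuge bucket where it stands in the bench stand, as its capped partner already is: lower the tube insert fully home into it, then seat the cap flat on its rim, setting both down without dropping them. Then take the bucket by its body, draw it up out of the stand and finish while still holding it, level and still, with its underside a good 5 cm above the stand; the cap only rests on it, so keep it level all the way. Keep the insert upright while you carry it, and leave the partner bucket, the flask and the beaker alone.

Things in the scene. Friction and masses are not known exactly. Their poses are not given: they have to be found in the camera images.
- stand_top (a point): Fixed bench stand: a blue plastic block 105 x 235 x 33 mm with two round pockets, 62 mm wide and 25 mm deep, 58 mm either side of its middle along its own y (long) axis. This point is the middle of its top face; z up. One pocket holds the open bucket, the other its capped partner; either may be which.
- bucket_center (a point): The open bucket: loose aluminium cup in a pocket of the stand, 90 mm high, 58 mm outside and 51 mm inside diameter, inner floor 6 mm above its underside, under 0.35 kg empty. This point is its centre, 45 mm above the underside; z up its axis. Its top 65 mm stand out of the stand.
- bucket_rim (a point): Centre of the open bucket's mouth, level with the rim, 90 mm above its underside; axes as the bucket's, z up. Two bosses 20 mm wide (rotor pin seats) stick out along its own +y and -y to 38.5 mm from the axis, 14 to 34 mm below the rim; across its own x the wall is free to be gripped.
- insert_center (a point): Tube insert, loose, upright on the bench: grey cylinder 47 mm across, 45 mm high, lower edge bevelled; five tubes with white stoppers in its top (end 57 mm above its underside, within 22 mm of the axis); steel lifting post 12 mm across on its axis, top 99 mm above the underside. Under 0.16 kg. This point: on the axis, 49.5 mm above the underside. Fully home, the post ends 15 mm above the bucket's rim.
- cap_center (a point): Cap, loose, right way up on the bench: black disc 58 mm across, 4 mm thick; below it a spigot 48 mm across, 6 mm long (enters the bucket's mouth); on top a round hollow knob 30 mm across, 18 mm high (goes over the insert's post). 28 mm high in all, 0.05 kg. This point: on the axis, 14 mm above the spigot's underside. Seated, the disc lies on the rim and the knob ends 22 mm above it.
- partner_center (a point): The partner bucket, loose, in the other pocket: same as the open bucket but already capped (112 mm high in all). This point is on its axis 45 mm above its underside. Leave it alone.
- flask: A conical glass flask, loose, 130 mm high, 82 mm across the foot; origin at the centre of its underside. Leave it alone.
- beaker: A glass beaker, loose, 90 mm high, 68 mm across; origin at the centre of its underside. Leave it alone.

How it is judged:
On the way, in this order (a step that is already met when the one before it is completed fails the run):
1. the insert is fully home in the bucket, which stands in the stand (z of insert_center in the frame of bucket_rim between -0.04 and -0.0315 m and distance between insert_center and bucket_rim below 0.0385 m and angle between the z axis of insert_center and the z axis of bucket_rim, either way round below 0.08 rad and z of bucket_rim in the frame of stand_top below 0.069 m and angle between bucket_rim's own z axis and vertical below 0.12 rad and contact force between the fingers and insert below 0.1 N), for 0.2 s.
2. the cap is seated flat on the rim over the insert, let go, the bucket still in the stand (z of insert_center in the frame of bucket_rim between -0.04 and -0.0315 m and distance between insert_center and bucket_rim below 0.0385 m and angle between the z axis of each of insert_center, cap_center and the z axis of bucket_rim, either way round below 0.08 rad and z of cap_center in the frame of bucket_rim between 0.0045 and 0.0105 m and distance between cap_center and bucket_rim below 0.011 m and z of bucket_rim in the frame of stand_top below 0.069 m and angle between bucket_rim's own z axis and vertical below 0.12 rad and contact force between the fingers and cap below 0.1 N), for 0.2 s.
At the end, for the whole second after the job is handed in: Fingers hold the bucket (over 2 N), underside 45 mm or more above the stand, within 5 degrees of upright, under 2 cm/s, touching nothing else; insert fully home in it and cap flat on its rim (2 to 3 mm, 4.5 degrees); partner within 12 mm, flask and beaker within 20 mm of their starts (z of insert_center in the frame of bucket_rim between -0.04 and -0.0315 m and distance between insert_center and bucket_rim below 0.0385 m and angle between the z axis of each of insert_center, cap_center and the z axis of bucket_rim, either way round below 0.08 rad and z of cap_center in the frame of bucket_rim between 0.0045 and 0.0105 m and distance between cap_center and bucket_rim below 0.011 m and z of bucket_rim in the frame of stand_top above 0.135 m and angle between bucket_rim's own z axis and vertical below 0.09 rad and linear speed of bucket below 0.02 m/s and angular speed of bucket below 0.15 rad/s and contact force between the fingers and bucket above 2 N and contact force between bucket and stand below 0.05 N and contact force between bucket and partner below 0.05 N and contact force between bucket and flask below 0.05 N and contact force between bucket and beaker below 0.05 N and distance of partner_center from where it was at the start of the episode below 0.012 m and distance of each of flask, beaker from where it was at the start of the episode below 0.02 m); the arm keeps its last pose, push and grip.
It fails at once if the insert is tipped over 35 degrees (angle between insert_center's own z axis and vertical above 0.6 rad).
It fails at once if the bucket is tipped over 15 degrees (angle between bucket_rim's own z axis and vertical above 0.26 rad).
It fails at once if the insert is dropped (falls freely more than about 15 mm) (linear speed of insert above 0.55 m/s and contact force between each of the fingers, bucket and insert below 0.02 N).
It fails at once if the cap is dropped (falls freely more than about 15 mm) (linear speed of cap above 0.55 m/s and contact force between each of the fingers, bucket and cap below 0.02 N).
It fails at once if the partner bucket, flask or beaker is knocked (distance of partner_center from where it was at the start of the episode above 0.02 m or distance of any of flask, beaker from where it was at the start of the episode above 0.03 m).
It also fails if it takes over 72 s, if anything falls off the work surface, if the arm or the gripper's body presses on something with over 40 N, if the wrist force passes 120 N, or if a joint passes its speed limit or range.

## Working session

There is one attempt and no reset: what is moved stays moved. The work goes in short steps, Python scripts to look and compute and a tool call to move; the robot and the scene stay as the last step left them, time stands still between calls to the robot, and variables do not carry over. Pictures are saved under pics/ and viewed, about 8 in all and at most 12, crops included, and the job is handed in when it is done.

Besides the shell and the picture viewer there is one more tool, called after ">>>" as a command line: name --argument value ..., lists and objects as JSON in quotes. step_arm: Moves the arm, as the interface text tells. Its arguments: {"type":"object","properties":{"steps":{"type":"array"}},"required":["steps"]}

```bash
mkdir -p pics; cat > h.py <<'E'
from bench import *
import numpy as np, cv2
def cloud(name,depth,cm=None):
    cm=cm or camera_model(name); K=np.array(cm["intrinsics"]); R=np.array(cm["orientation"]); o=np.array(cm["origin"])
    if R.shape!=(3,3):
        from scipy.spatial.transform import Rotation as Ro
        R=Ro.from_euler('xyz',R).as_matrix()
    v,u=np.mgrid[0:480,0:640]
    c=np.stack([(u-K[0,2])/K[0,0],(v-K[1,2])/K[1,1],np.ones_like(u)],-1)*depth[...,None]
    return c@R.T+o
def save(n,p): cv2.imwrite('pics/'+n+'.png',cv2.cvtColor(p,cv2.COLOR_RGB2BGR))
def fitc(x,y):
    A=np.c_[x,y,np.ones(len(x))]; s=np.linalg.lstsq(A,x*x+y*y,rcond=None)[0]
    c=s[:2]/2; return c,np.sqrt(s[2]+c@c)
E
python3 - <<'E'
from h import *
s=get_obs(); print({k:np.round(v,3) for k,v in s.items()})
print(camera_model("top")); print(camera_model("scene"))
p,d=snapshot("top"); save('top0',p); P=cloud("top",d); np.save('top0.npy',P)
for q in ["stand_top","bucket_center","insert_center","cap_center","partner_center","flask","beaker"]:
    try:
        for r in silhouettes("top",q)[:3]:
            m=r["pixels"]&(d>0); X=P[m]; print(q,round(r["confidence"],2),np.round(r["rect"]),X.shape[0],np.round(np.median(X,0),3),'zmax',np.round(np.percentile(X[:,2],[50,90,99]),3))
    except Exception as e: print(q,e)
E
```

```text
{'time': np.float64(0.0), 'joint_positions': array([ 1.039,  0.088,  1.372, -0.   ,  1.684, -0.103]), 'qvel': array([ 0.   , -0.001,  0.   , -0.   ,  0.   , -0.001]), 'joint_torque': array([-0.0000e+00, -3.4017e+01, -3.0243e+01,  7.2000e-02,  3.2000e-02,
       -0.0000e+00]), 'tool_pos': array([0.228, 0.5  , 0.212]), 'ee_rot': array([-3.139, -0.   ,  2.713]), 'wrist_force': array([-0.252, -0.703,  0.132]), 'wrist_torque': array([0.022, 0.021, 0.013]), 'width': np.float64(0.094)}
{'intrinsics': array([[491.92189719,   0.        , 317.36417427],
       [  0.        , 491.92189719, 241.63535741],
       [  0.        ,   0.        ,   1.        ]]), 'origin': array([0.36828031, 0.01485083, 1.03195785]), 'orientation': array([-2.95982058e+00,  4.15408256e-04, -1.57389726e+00])}
{'intrinsics': array([[580.65592883,   0.        , 322.34356858],
       [  0.        , 580.65592883, 231.91459288],
       [  0.        ,   0.        ,   1.        ]]), 'origin': array([ 1.55306603, -0.03032547,  0.85047111]), 'orientation': array([-2.19150859,  0.00441482,  1.53489318])}
stand_top 0.8 [238. 194. 353. 258.] 3713 [0.571 0.059 0.032] zmax [0.032 0.034 0.036]
bucket_center 0.73 [192. 304. 221. 336.] 669 [0.397 0.244 0.01 ] zmax [0.01  0.028 0.03 ]
bucket_center 0.6 [303. 207. 340. 243.] 980 [0.589 0.003 0.055] zmax [0.055 0.096 0.099]
insert_center 0.57 [447. 286. 478. 308.] 460 [ 0.438 -0.273  0.046] zmax [0.046 0.081 0.099]
cap_center 0.88 [191. 306. 221. 336.] 606 [0.397 0.243 0.01 ] zmax [0.01  0.028 0.03 ]
partner_center 0.97 [246. 198. 286. 238.] 1000 [0.588 0.115 0.1  ] zmax [0.1   0.119 0.121]
flask 0.57 [450. 187. 502. 233.] 1447 [ 0.609 -0.302  0.057] zmax [0.057 0.129 0.131]
beaker 0.62 [129. 174. 170. 212.] 1190 [0.652 0.365 0.051] zmax [0.051 0.087 0.09 ]
```

```bash
python3 - <<'E'
from h import *
p,d=snapshot("scene"); save('scene0',p); P=cloud("scene",d)
for q in ["stand_top","bucket_center","insert_center","cap_center","partner_center","flask","beaker"]:
    try:
        for r in silhouettes("scene",q)[:2]:
            m=r["pixels"]&(d>0); X=P[m]; print(q,round(r["confidence"],2),np.round(r["rect"]),X.shape[0],np.round(np.median(X,0),3),'z',np.round(np.percentile(X[:,2],[50,90,99]),3))
    except Exception as e: print(q,e)
E
```

```text
stand_top 0.6 [295. 260. 406. 309.] 3367 [0.628 0.063 0.034] z [0.034 0.037 0.039]
bucket_center 0.88 [308. 246. 344. 286.] 1096 [0.601 0.006 0.078] z [0.078 0.098 0.102]
insert_center 0.62 [191. 214. 218. 260.] 592 [ 0.452 -0.275  0.044] z [0.044 0.077 0.102]
cap_center 0.8 [408. 223. 434. 244.] 314 [0.407 0.244 0.015] z [0.015 0.031 0.034]
partner_center 0.75 [360. 245. 398. 291.] 1246 [0.612 0.118 0.085] z [0.085 0.117 0.124]
flask 0.64 [158. 249. 197. 312.] 1731 [ 0.637 -0.307  0.054] z [0.054 0.13  0.134]
beaker 0.96 [479. 261. 516. 315.] 1469 [0.665 0.356 0.065] z [0.065 0.09  0.094]
```

View pics/top0.png

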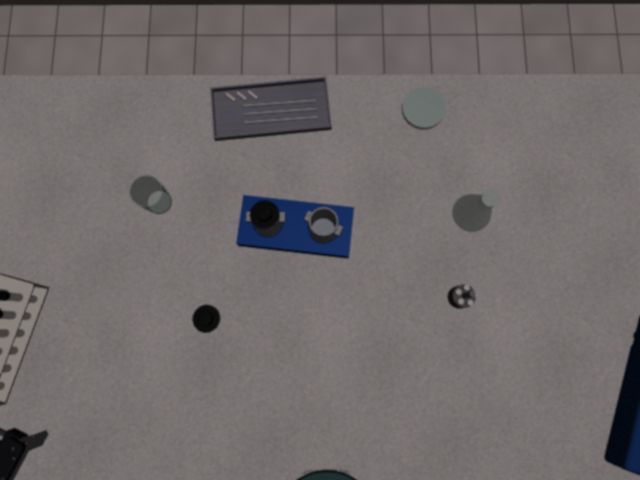

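View pics/scene0.png

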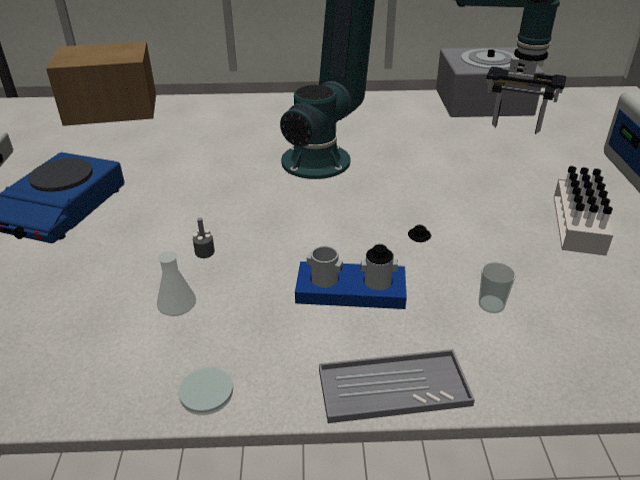

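The top view shows the open bucket at pixel (322,224), the capped partner at (265,215), the insert at (462,296) and the cap at (206,319). The scene view agrees. Next I'll get refined estimates and the wrist camera's mounting.

```bash
cat >> h.py <<'E'
from scipy.spatial.transform import Rotation as Ro
def go(pos,yaw=None,roll=np.pi):
    """shift/turn in tool axes from the pose now to pos with tool straight down at yaw (nearest of half turns)"""
    s=get_obs(); R=Ro.from_euler('xyz',s["ee_rot"]); 
    if yaw is None: yaw=s["ee_rot"][2]
    T=Ro.from_euler('xyz',[np.pi,0,yaw]); t=R.inv().apply(np.array(pos)-s["tool_pos"]); a=(R.inv()*T).as_rotvec()
    q=s["joint_positions"]; print('now',np.round(s["tool_pos"],4),np.round(s["ee_rot"],3),'q6',round(q[5],2))
    print('shift',np.round(t,4),'turn',np.round(a,4),'rows',max(np.linalg.norm(t)/.05,np.degrees(np.linalg.norm(a))/8.59))
E
python3 - <<'E'
from h import *
P=np.load('top0.npy')
s=get_obs(); cm=camera_model("wrist"); R=Ro.from_euler('xyz',s["ee_rot"]); print(cm)
print('cam in tool',R.inv().apply(cm["origin"]-s["tool_pos"]), (R.inv()*Ro.from_euler('xyz',cm["orientation"])).as_rotvec() if np.shape(cm["orientation"])==(3,) else 0)
def near(c,r,z0,z1):
    m=(np.hypot(P[...,0]-c[0],P[...,1]-c[1])<r)&(P[...,2]>z0)&(P[...,2]<z1); return P[m]
for n,c,z0,z1 in [('rim',(.59,.004),.09,.105),('partner disc',(.588,.115),.095,.107),('cap disc',(.397,.243),.006,.015),('cap knob',(.397,.243),.022,.035),('post',(.44,-.27),.08,.11)]:
    X=near(c,.045,z0,z1)
    if len(X)>5: print(n,len(X),np.round(X.mean(0),4),np.round((X.max(0)+X.min(0))/2,4))
X=near((.585,.06),.14,.029,.037); r=cv2.minAreaRect(X[:,:2].astype(np.float32)); print('stand',r)
go((.50,.10,.30),1.57)
E
```

```text
{'intrinsics': array([[376.80806838,   0.        , 318.3989605 ],
       [  0.        , 376.80806838, 243.417195  ],
       [  0.        ,   0.        ,   1.        ]]), 'origin': array([0.15928548, 0.53138039, 0.38424955]), 'orientation': array([ 2.87732827e+00, -1.20964214e-03,  1.14115765e+00])}
cam in tool [ 0.07605771 -0.00049717 -0.17069723] [-0.20818634 -0.20676773  1.56186758]
rim 183 [0.582  0.0033 0.0958] [0.5812 0.0026 0.0958]
partner disc 462 [0.5925 0.1173 0.1006] [0.5945 0.1178 0.1008]
cap disc 406 [0.397  0.2429 0.0091] [0.3976 0.2445 0.0103]
cap knob 181 [0.3971 0.2439 0.0271] [0.397  0.2439 0.0277]
post 47 [ 0.4395 -0.2768  0.0945] [ 0.4395 -0.2784  0.0906]
stand ((0.5881885290145874, 0.06083907559514046), (0.23521198332309723, 0.10599703341722488), 83.32855224609375)
now [0.2287 0.5002 0.2136] [ 3.141 -0.     2.713] q6 -0.1
shift [-0.4132 -0.2512 -0.0865] turn [ 2.0000e-04 -1.0000e-04  1.1429e+00] rows 9.82410985503343
```

```bash
python3 -c "
from h import *
go((.581,.003,.27),1.13)"
```

```text
now [0.2287 0.5002 0.2136] [ 3.141 -0.     2.713] q6 -0.1
shift [-0.5271 -0.3058 -0.0565] turn [ 1.0000e-04 -1.0000e-04  1.5829e+00] rows 12.240377980987255
```

>>> step_arm --steps '[{"jaw": 1, "tx": -0.04, "ty": -0.023, "tz": -0.015, "ax": 0, "ay": 0, "az": 0.13}, {"jaw": 1, "tx": -0.08, "ty": -0.046, "tz": -0.03, "ax": 0, "ay": 0, "az": 0.26}, {"jaw": 1, "tx": -0.12, "ty": -0.07, "tz": -0.05, "ax": 0, "ay": 0, "az": 0.4}, {"jaw": 1, "tx": -0.16, "ty": -0.093, "tz": -0.056, "ax": 0, "ay": 0, "az": 0.53}, {"jaw": 1, "tx": -0.2, "ty": -0.116, "tz": -0.056, "ax": 0, "ay": 0, "az": 0.66}, {"jaw": 1, "tx": -0.24, "ty": -0.14, "tz": -0.056, "ax": 0, "ay": 0, "az": 0.79}, {"jaw": 1, "tx": -0.28, "ty": -0.163, "tz": -0.056, "ax": 0, "ay": 0, "az": 0.92}, {"jaw": 1, "tx": -0.32, "ty": -0.186, "tz": -0.056, "ax": 0, "ay": 0, "az": 1.05}]'

```text
time: 1.6
tool_pos: [0.4432, 0.1963, 0.2698]
ee_rot: [3.141, -0.0, 1.657]
wrist_force: [0.0, 0.7, 0.8]
width: 0.0941
```

```bash
python3 -c "
from h import *
go((.581,.003,.27),1.13)"
```

```text
now [0.4432 0.1963 0.2698] [ 3.141 -0.     1.657] q6 0.21
shift [-2.045e-01  1.206e-01 -1.000e-04] turn [ 0.0009 -0.0007  0.5275] rows 4.74859450326162
```

>>> step_arm --steps '[{"jaw": 1, "tx": -0.04, "ty": 0.024, "tz": 0, "ax": 0, "ay": 0, "az": 0.11}, {"jaw": 1, "tx": -0.08, "ty": 0.048, "tz": 0, "ax": 0, "ay": 0, "az": 0.22}, {"jaw": 1, "tx": -0.12, "ty": 0.072, "tz": 0, "ax": 0, "ay": 0, "az": 0.33}, {"jaw": 1, "tx": -0.16, "ty": 0.096, "tz": 0, "ax": 0, "ay": 0, "az": 0.44}, {"jaw": 1, "tx": -0.204, "ty": 0.12, "tz": 0, "ax": 0.001, "ay": -0.001, "az": 0.528}, {"jaw": 1, "tx": -0.204, "ty": 0.12, "tz": 0, "ax": 0.001, "ay": -0.001, "az": 0.528}]'

```text
time: 2.2
tool_pos: [0.5824, -0.0017, 0.2678]
ee_rot: [-3.141, 0.003, 1.121]
wrist_force: [-0.3, 0.5, -0.3]
width: 0.094
```

```bash
python3 - <<'E'
from h import *
cm=camera_model("wrist"); p,d=snapshot("wrist"); save('w1',p); P=cloud("wrist",d,cm); np.save('w1.npy',P)
for r in silhouettes("wrist","bucket_center")[:2]: print(r["confidence"],r["rect"])
X=P.reshape(-1,3); m=(np.hypot(X[:,0]-.581,X[:,1]-.003)<.034)&(X[:,2]>.088)&(X[:,2]<.11); X=X[m]
print(len(X),np.percentile(X[:,2],[5,50,95]),(X.max(0)+X.min(0))/2,np.ptp(X,axis=0), fitc(X[:,0],X[:,1]))
Y=P.reshape(-1,3); r=np.hypot(Y[:,0]-.581,Y[:,1]-.003); B=Y[(r>.032)&(r<.042)&(Y[:,2]>.06)&(Y[:,2]<.09)]
a=np.arctan2(B[:,1]-.003,B[:,0]-.581); print('boss',len(B),np.degrees(np.angle(np.exp(2j*a).mean())/2)); print(np.histogram(np.degrees(a),36,(-180,180))[0])
go((.581,.003,.27),1.13); print(get_obs()['time'])
E
```

```text
0.61 [282.9, 175.8, 346.4, 252.7]
0.59 [234.9, 46.7, 309.5, 142.3]
882 [0.08972915 0.09700206 0.09840999] [0.58194982 0.00477671 0.09394396] [0.05730336 0.05759925 0.01183529] (array([0.58229421, 0.0051809 ]), np.float64(0.026834407364682684))
boss 334 63.93739913240073
[ 0  0  0  0  6 26 25 24  2  0  0  0  0  0  0  0  0  0  0  0  0  0 16 76
 83 70  6  0  0  0  0  0  0  0  0  0]
now [0.5805 0.0026 0.269 ] [-3.14   0.     1.128] q6 0.35
shift [ 0.0006  0.0002 -0.001 ] turn [-0.0019  0.0004 -0.0021] rows 0.022754713276792862
2.3
```

View pics/w1.png

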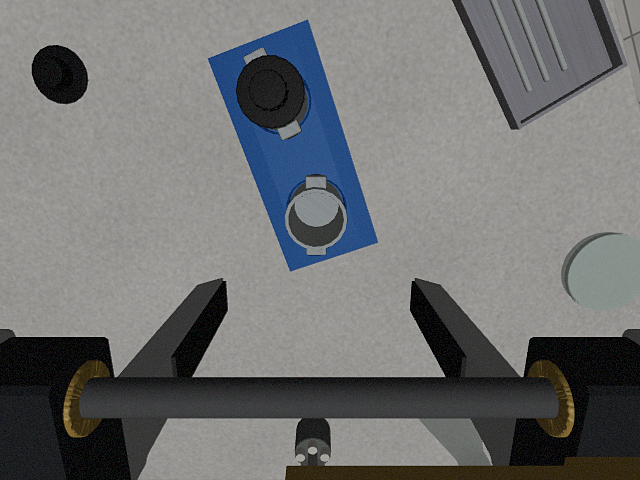

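The wrist picture shows the open bucket's mouth at (316,215). Its bosses run vertically in the image, so a yaw of about 1.125 grips across the free wall. Next I go over the insert at the same yaw and height, so any calibration bias cancels.

```bash
python3 -c "
from h import *
go((.4395,-.277,.269),1.125)"
```

```text
now [0.5805 0.0026 0.269 ] [-3.14   0.     1.128] q6 0.35
shift [-3.131e-01 -7.600e-03  2.000e-04] turn [-0.0019  0.0004  0.0029] rows 6.262869598157837
```

>>> step_arm --steps '[{"jaw": 1, "tx": -0.04, "ty": -0.001, "tz": 0, "ax": 0, "ay": 0, "az": 0}, {"jaw": 1, "tx": -0.085, "ty": -0.002, "tz": 0, "ax": 0, "ay": 0, "az": 0}, {"jaw": 1, "tx": -0.13, "ty": -0.003, "tz": 0, "ax": 0, "ay": 0, "az": 0}, {"jaw": 1, "tx": -0.175, "ty": -0.004, "tz": 0, "ax": 0, "ay": 0, "az": 0}, {"jaw": 1, "tx": -0.22, "ty": -0.005, "tz": 0, "ax": 0, "ay": 0, "az": 0}, {"jaw": 1, "tx": -0.265, "ty": -0.006, "tz": 0, "ax": 0, "ay": 0, "az": 0}, {"jaw": 1, "tx": -0.313, "ty": -0.0076, "tz": 0, "ax": -0.002, "ay": 0, "az": 0.003}, {"jaw": 1, "tx": -0.313, "ty": -0.0076, "tz": 0, "ax": -0.002, "ay": 0, "az": 0.003}]'

```text
time: 3.1
tool_pos: [0.4371, -0.2796, 0.2696]
ee_rot: [3.141, 0.002, 1.12]
wrist_force: [-0.1, -0.5, 0.1]
width: 0.0937
```

```bash
python3 - <<'E'
from h import *
cm=camera_model("wrist"); p,d=snapshot("wrist"); save('w2',p); P=cloud("wrist",d,cm); np.save('w2.npy',P)
for r in silhouettes("wrist","insert_center")[:2]: print(r["confidence"],r["rect"])
X=P.reshape(-1,3); X=X[np.hypot(X[:,0]-.4395,X[:,1]+.277)<.035]
for a,b in [(.09,.107),(.065,.09),(.05,.062),(.038,.049)]:
    Y=X[(X[:,2]>a)&(X[:,2]<b)]
    if len(Y)>3: print(a,len(Y),Y.mean(0),(Y.max(0)+Y.min(0))/2,np.ptp(Y,axis=0))
cv2.imwrite('pics/w2c.png',cv2.resize(cv2.cvtColor(p,cv2.COLOR_RGB2BGR)[120:320,200:440],None,fx=3,fy=3)[:600])
go((.4395,-.277,.269),1.125)
E
```

```text
0.82 [294.1, 186.8, 344.6, 232.0]
0.09 137 [ 0.44071667 -0.2764668   0.09772363] [ 0.44057102 -0.27693675  0.09538509] [0.01142675 0.01155297 0.01052468]
0.065 52 [ 0.44210041 -0.27295482  0.07806916] [ 0.44127209 -0.27461953  0.07754146] [0.00994326 0.00711239 0.02406946]
0.05 545 [ 0.44103397 -0.27586349  0.05602488] [ 0.44149696 -0.27756843  0.05583054] [0.04134653 0.04123825 0.01145623]
0.038 751 [ 0.44169439 -0.27396338  0.04427961] [ 0.44058579 -0.27697207  0.04336257] [0.04635118 0.04604245 0.01037097]
now [ 0.4393 -0.2762  0.2697] [ 3.141 -0.     1.125] q6 -0.22
shift [-0.0007  0.0005  0.0007] turn [ 0.001  -0.0004 -0.0001] rows 0.022678298946127048
```

View pics/w2c.png

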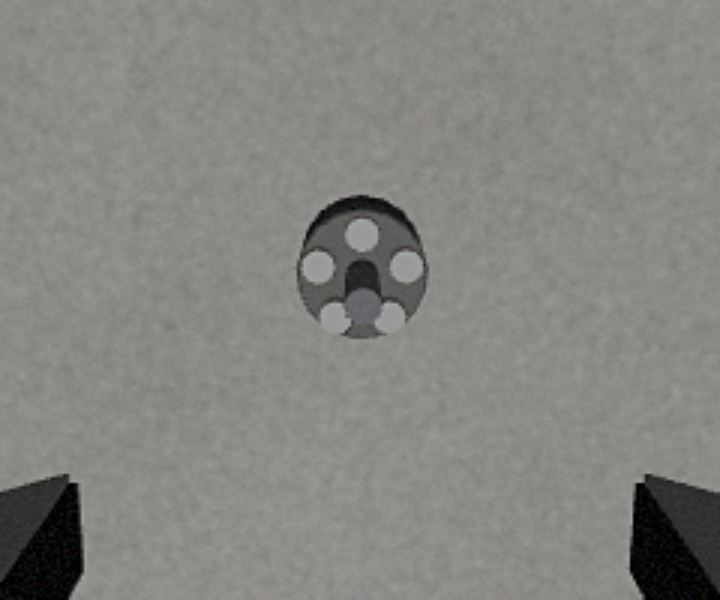

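The crop shows the insert upright, post top at about crop (362,305), i.e. full image (321,222). Descending onto the post.

```bash
python3 -c "
from h import *
go((.4407,-.2768,.077),1.125)"
```

```text
now [ 0.4393 -0.2762  0.2697] [ 3.141 -0.     1.125] q6 -0.22
shift [-1.000e-04  1.300e-03  1.928e-01] turn [ 0.001  -0.0004 -0.0001] rows 3.8550995402439305
```

>>> step_arm --steps '[{"jaw": 0.5, "tx": 0, "ty": 0.0013, "tz": 0.04, "ax": 0.001, "ay": 0, "az": 0}, {"jaw": 0.4, "tx": 0, "ty": 0.0013, "tz": 0.08, "ax": 0.001, "ay": 0, "az": 0}, {"jaw": 0.4, "tx": 0, "ty": 0.0013, "tz": 0.12, "ax": 0.001, "ay": 0, "az": 0}, {"jaw": 0.4, "tx": 0, "ty": 0.0013, "tz": 0.15, "ax": 0.001, "ay": 0, "az": 0}, {"jaw": 0.4, "tx": 0, "ty": 0.0013, "tz": 0.18, "ax": 0.001, "ay": 0, "az": 0}, {"jaw": 0.4, "tx": 0, "ty": 0.0013, "tz": 0.193, "ax": 0.001, "ay": 0, "az": 0}, {"jaw": 0.4, "tx": 0, "ty": 0.0013, "tz": 0.193, "ax": 0.001, "ay": 0, "az": 0}]'

```text
time: 3.9
tool_pos: [0.4403, -0.2741, 0.0749]
ee_rot: [-3.137, -0.002, 1.128]
wrist_force: [0.1, 0.4, -0.3]
width: 0.0417
```

```bash
python3 -c "
from h import *
go((.4407,-.2768,.077),1.125)"
```

```text
now [ 0.4403 -0.2741  0.0749] [-3.137e+00 -2.000e-03  1.128e+00] q6 -0.22
shift [-0.0022  0.0015 -0.0021] turn [-0.0042 -0.0018  0.0029] rows 0.06828824791031622
```

>>> step_arm --steps '[{"jaw": 0.25, "tx": -0.001, "ty": 0.001, "tz": -0.001, "ax": 0, "ay": 0, "az": 0}, {"jaw": 0.1, "tx": -0.001, "ty": 0.001, "tz": -0.001, "ax": 0, "ay": 0, "az": 0}, {"jaw": 0, "tx": -0.001, "ty": 0.001, "tz": -0.001, "ax": 0, "ay": 0, "az": 0}, {"jaw": 0, "tx": -0.001, "ty": 0.001, "tz": -0.001, "ax": 0, "ay": 0, "az": 0}, {"jaw": 0, "tx": -0.001, "ty": 0.001, "tz": -0.001, "ax": 0, "ay": 0, "az": 0}, {"jaw": 0, "tx": -0.001, "ty": 0.001, "tz": -0.001, "ax": 0, "ay": 0, "az": 0}]'

```text
time: 4.5
tool_pos: [0.4414, -0.276, 0.0773]
ee_rot: [-3.14, -0.001, 1.128]
wrist_force: [-0.8, 0.8, 5.8]
width: 0.0111
```

>>> step_arm --steps '[{"jaw": 0, "tx": 0, "ty": 0, "tz": -0.02, "ax": 0, "ay": 0, "az": 0}, {"jaw": 0, "tx": 0, "ty": 0, "tz": -0.05, "ax": 0, "ay": 0, "az": 0}, {"jaw": 0, "tx": 0, "ty": 0, "tz": -0.08, "ax": 0, "ay": 0, "az": 0}, {"jaw": 0, "tx": 0, "ty": 0, "tz": -0.11, "ax": 0, "ay": 0, "az": 0}, {"jaw": 0, "tx": 0, "ty": 0, "tz": -0.13, "ax": 0, "ay": 0, "az": 0}, {"jaw": 0, "tx": 0, "ty": 0, "tz": -0.14, "ax": 0, "ay": 0, "az": 0}, {"jaw": 0, "tx": 0, "ty": 0, "tz": -0.14, "ax": 0, "ay": 0, "az": 0}]'

```text
time: 5.2
tool_pos: [0.4419, -0.2767, 0.2183]
ee_rot: [3.141, -0.001, 1.127]
wrist_force: [0.3, -0.4, -2.0]
width: 0.0115
```

```bash
python3 - <<'E'
from h import *
cm=camera_model("wrist"); p,d=snapshot("wrist"); save('w3',p); P=cloud("wrist",d,cm)
s=get_obs(); print(s["wrist_force"],s["width"])
T=Ro.from_euler('xyz',s["ee_rot"]).inv().apply(P.reshape(-1,3)-s["tool_pos"])
# insert body in tool frame: post top at z~-22, body top z=+32.., bottom +77
X=T[(np.hypot(T[:,0],T[:,1])<.035)]
for a,b in [(-.03,-.015),(.015,.026),(.028,.040),(.036,.078)]:
    Y=X[(X[:,2]>a)&(X[:,2]<b)]
    if len(Y)>3: print(a,len(Y),(Y.max(0)+Y.min(0))/2,np.ptp(Y,axis=0),np.median(Y,0))
go((.582,.0045,.215),1.125)
E
```

```text
[ 0.11499468  0.8409729  -1.54224072] 0.011213465233126064
-0.03 1554 [ 0.00054506  0.00052459 -0.02250888] [0.01883136 0.03584133 0.01498137] [ 0.007321    0.0007222  -0.02236925]
0.015 1132 [0.00928652 0.00059064 0.02054137] [0.02183524 0.04183896 0.01091472] [0.00736977 0.00059547 0.0197199 ]
0.028 1646 [0.00641732 0.00040932 0.03402219] [0.03041619 0.04632864 0.01190728] [0.01108899 0.00034639 0.03161452]
0.036 862 [0.01513645 0.00061251 0.05492253] [0.01332558 0.04197568 0.0378134 ] [0.0192241  0.00036585 0.05253208]
now [ 0.4414 -0.2763  0.2167] [-3.139e+00 -1.000e-03  1.127e+00] q6 -0.23
shift [0.314  0.0066 0.0022] turn [-0.0024 -0.0015  0.0024] rows 6.280860165784359
```

View pics/w3.png

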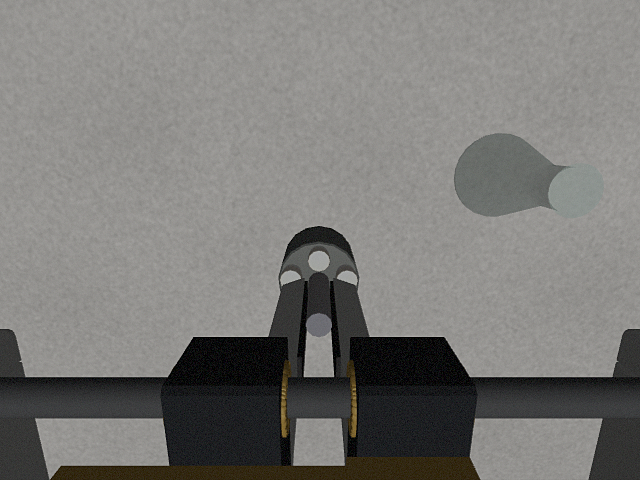

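The insert is held upright (post at (318,325), body directly below it). Carrying it over the bucket.

>>> step_arm --steps '[{"jaw": 0, "tx": 0.03, "ty": 0.001, "tz": 0, "ax": 0, "ay": 0, "az": 0}, {"jaw": 0, "tx": 0.07, "ty": 0.002, "tz": 0, "ax": 0, "ay": 0, "az": 0}, {"jaw": 0, "tx": 0.115, "ty": 0.003, "tz": 0, "ax": 0, "ay": 0, "az": 0}, {"jaw": 0, "tx": 0.16, "ty": 0.004, "tz": 0, "ax": 0, "ay": 0, "az": 0}, {"jaw": 0, "tx": 0.205, "ty": 0.005, "tz": 0, "ax": 0, "ay": 0, "az": 0}, {"jaw": 0, "tx": 0.25, "ty": 0.006, "tz": 0, "ax": 0, "ay": 0, "az": 0}, {"jaw": 0, "tx": 0.285, "ty": 0.006, "tz": 0.002, "ax": 0, "ay": 0, "az": 0}, {"jaw": 0, "tx": 0.305, "ty": 0.006, "tz": 0.002, "ax": -0.001, "ay": -0.001, "az": 0.002}]'

```text
time: 6.05
tool_pos: [0.5773, -0.0004, 0.2118]
ee_rot: [-3.135, 0.001, 1.128]
wrist_force: [0.3, -0.7, -1.7]
width: 0.0114
```

>>> step_arm --steps '[{"jaw": 0, "tx": 0.006, "ty": 0, "tz": 0, "ax": 0, "ay": 0, "az": 0}, {"jaw": 0, "tx": 0.006, "ty": 0, "tz": 0.01, "ax": 0, "ay": 0, "az": 0}, {"jaw": 0, "tx": 0.006, "ty": 0, "tz": 0.018, "ax": 0, "ay": 0, "az": 0}, {"jaw": 0, "tx": 0.006, "ty": 0, "tz": 0.018, "ax": 0, "ay": 0, "az": 0}]'

```text
time: 6.45
tool_pos: [0.5781, 0.0039, 0.191]
ee_rot: [-3.131, 0.003, 1.126]
wrist_force: [-0.2, 0.1, -2.2]
width: 0.0114
```

```bash
cat > rel.py <<'E'
from h import *
import sys
from scipy.optimize import least_squares
cm=camera_model("wrist"); p,d=snapshot("wrist"); save(sys.argv[1],p); P=cloud("wrist",d,cm).reshape(-1,3)
s=get_obs(); T=Ro.from_euler('xyz',s["ee_rot"]).inv().apply(P-s["tool_pos"]); zt=s["tool_pos"][2]
def arc(X,r):
    f=least_squares(lambda c:np.hypot(X[:,0]-c[0],X[:,1]-c[1])-r,[0,0],loss='soft_l1',f_scale=.0005); return f.x*1e3
I=T[(T[:,2]>.045)&(T[:,2]<.068)&(np.hypot(T[:,0],T[:,1])<.03)&(T[:,0]>.003)]
print('insert side',len(I),arc(I,.0235) if len(I)>20 else '')
zr=zt-.098; R=T[(abs(T[:,2]-zr)<.004)&(np.hypot(T[:,0],T[:,1])<.034)&(np.hypot(T[:,0],T[:,1])>.022)&(T[:,0]>0)]
print('rim',len(R),arc(R,.02725) if len(R)>20 else '','z',np.median(zt-R[:,2]))
W=T[(T[:,2]>zr+.004)&(T[:,2]<zr+.012)&(np.hypot(T[:,0],T[:,1])<.034)&(np.hypot(T[:,0],T[:,1])>.026)&(T[:,0]>0)]
print('outer wall',len(W),arc(W,.029) if len(W)>20 else '')
go((.582,.0045,.197),1.125)
E
python3 rel.py w4
```

```text
insert side 534 [-2.38073774 -0.74977244]
rim 606 [2.30308595 3.56061381] z 0.09719624210857651
outer wall 117 [1.92302269 3.55078871]
now [0.5786 0.0039 0.1922] [-3.132e+00  2.000e-03  1.126e+00] q6 0.35
shift [ 0.002   0.0027 -0.0049] turn [-0.0094  0.0019  0.0014] rows 0.11854246683161558
```

View pics/w4.png

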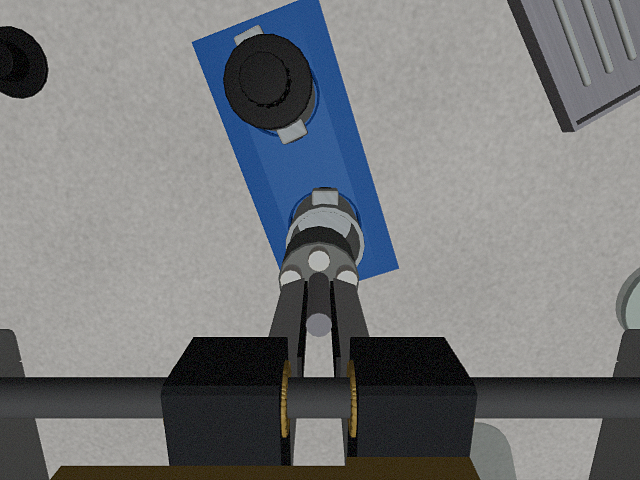

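The view shows the rim arc centred at roughly column 325 and the insert at about 318, so it needs a shift of roughly 4 mm in tool x and y, plus levelling.

>>> step_arm --steps '[{"jaw": 0, "tx": 0.0045, "ty": 0.0038, "tz": 0, "ax": -0.009, "ay": 0.002, "az": 0.001}, {"jaw": 0, "tx": 0.0045, "ty": 0.0038, "tz": 0, "ax": -0.009, "ay": 0.002, "az": 0.001}, {"jaw": 0, "tx": 0.0045, "ty": 0.0038, "tz": 0, "ax": -0.009, "ay": 0.002, "az": 0.001}, {"jaw": 0, "tx": 0.0045, "ty": 0.0038, "tz": 0, "ax": -0.009, "ay": 0.002, "az": 0.001}]'

```text
time: 6.9
tool_pos: [0.5841, 0.0061, 0.1926]
ee_rot: [3.141, -0.0, 1.125]
wrist_force: [-0.2, -0.1, -1.0]
width: 0.0113
```

```bash
python3 rel.py w5; python3 rel.py w6
```

```text
insert side 515 [-2.17413456 -0.1271881 ]
rim 553 [-2.34421252 -1.17438479] z 0.09715450117943913
outer wall 94 [-2.72411119 -1.07687889]
now [0.5841 0.0062 0.1925] [ 3.141 -0.     1.125] q6 0.36
shift [-0.0024 -0.0012 -0.0045] turn [ 0.0002 -0.0003  0.0003] rows 0.10508691908508735
insert side 524 [-2.14946993 -0.12157691]
rim 556 [-2.36135867 -1.13754047] z 0.09714819512625596
outer wall 91 [-2.73816187 -0.99083587]
now [0.5841 0.0062 0.1924] [ 3.142 -0.     1.125] q6 0.36
shift [-0.0025 -0.0011 -0.0046] turn [ 0.0001 -0.0002  0.0004] rows 0.10690072690412813
```

>>> step_arm --steps '[{"jaw": 0, "tx": -0.0003, "ty": -0.0009, "tz": 0, "ax": 0, "ay": 0, "az": 0}, {"jaw": 0, "tx": -0.0003, "ty": -0.0009, "tz": 0.004, "ax": 0, "ay": 0, "az": 0}, {"jaw": 0, "tx": -0.0003, "ty": -0.0009, "tz": 0.008, "ax": 0, "ay": 0, "az": 0}, {"jaw": 0, "tx": -0.0003, "ty": -0.0009, "tz": 0.012, "ax": 0, "ay": 0, "az": 0}, {"jaw": 0, "tx": -0.0003, "ty": -0.0009, "tz": 0.016, "ax": 0, "ay": 0, "az": 0}, {"jaw": 0, "tx": -0.0003, "ty": -0.0009, "tz": 0.02, "ax": 0, "ay": 0, "az": 0}, {"jaw": 0, "tx": -0.0003, "ty": -0.0009, "tz": 0.024, "ax": 0, "ay": 0, "az": 0}, {"jaw": 0, "tx": -0.0003, "ty": -0.0009, "tz": 0.024, "ax": 0, "ay": 0, "az": 0}]'

```text
time: 7.8
tool_pos: [0.5827, 0.0064, 0.1674]
ee_rot: [-3.14, 0.0, 1.125]
wrist_force: [-0.4, 0.1, -1.5]
width: 0.0115
```

```bash
python3 rel.py w7
```

```text
insert side 526 [-2.24067512 -0.43478364]
rim 697 [-2.07258527  0.14006008] z 0.0972058296062977
outer wall 157 [-2.42827954  0.07219687]
now [0.5829 0.0064 0.1679] [-3.141  0.     1.125] q6 0.36
shift [-0.0021 -0.     -0.0291] turn [-0.0007  0.0001  0.0004] rows 0.5835874361282486
```

The insert has entered the mouth without force. Lowering it further.

>>> step_arm --steps '[{"jaw": 0, "tx": 0, "ty": 0.0003, "tz": 0.008, "ax": -0.0005, "ay": 0, "az": 0}, {"jaw": 0, "tx": 0, "ty": 0.0003, "tz": 0.016, "ax": -0.0005, "ay": 0, "az": 0}, {"jaw": 0, "tx": 0, "ty": 0.0003, "tz": 0.024, "ax": -0.0005, "ay": 0, "az": 0}, {"jaw": 0, "tx": 0, "ty": 0.0003, "tz": 0.032, "ax": -0.0005, "ay": 0, "az": 0}, {"jaw": 0, "tx": 0, "ty": 0.0003, "tz": 0.04, "ax": -0.0005, "ay": 0, "az": 0}]'

```text
time: 8.35
tool_pos: [0.5829, 0.0063, 0.1269]
ee_rot: [-3.141, 0.0, 1.125]
wrist_force: [-0.0, -0.6, -2.5]
width: 0.0116
```

>>> step_arm --steps '[{"jaw": 0, "tx": 0, "ty": 0, "tz": 0.006, "ax": 0, "ay": 0, "az": 0}, {"jaw": 0, "tx": 0, "ty": 0, "tz": 0.012, "ax": 0, "ay": 0, "az": 0}, {"jaw": 0, "tx": 0, "ty": 0, "tz": 0.018, "ax": 0, "ay": 0, "az": 0}, {"jaw": 0, "tx": 0, "ty": 0, "tz": 0.023, "ax": 0, "ay": 0, "az": 0}, {"jaw": 0, "tx": 0, "ty": 0, "tz": 0.028, "ax": 0, "ay": 0, "az": 0}, {"jaw": 0, "tx": 0, "ty": 0, "tz": 0.028, "ax": 0, "ay": 0, "az": 0}]'

```text
time: 8.95
tool_pos: [0.5824, 0.0063, 0.0979]
ee_rot: [-3.139, 0.001, 1.125]
wrist_force: [-0.1, 0.8, -1.9]
width: 0.0115
```

```bash
python3 rel.py w8; python3 -c "
from h import *
print(get_obs()['wrist_force'],get_obs()['width'])"
```

```text
insert side 305 [5.286632   0.24597773]
rim 1269 [-1.68570113  0.20958705] z 0.09718870924774509
outer wall 391 [-2.28540267  0.2565343 ]
now [0.5827 0.0063 0.0984] [-3.140e+00  1.000e-03  1.125e+00] q6 0.36
shift [-0.002   0.     -0.0986] turn [-0.0016  0.0006  0.0004] rows 1.9717541365995077
[ 0.59394877 -0.5486919  -1.42347906] 0.010882844569942594
```

>>> step_arm --steps '[{"jaw": 0, "tx": 0, "ty": 0, "tz": 0.002, "ax": -0.001, "ay": 0, "az": 0}, {"jaw": 0, "tx": 0, "ty": 0, "tz": 0.004, "ax": -0.001, "ay": 0, "az": 0}, {"jaw": 0, "tx": 0, "ty": 0, "tz": 0.0055, "ax": -0.001, "ay": 0, "az": 0}, {"jaw": 0, "tx": 0, "ty": 0, "tz": 0.0065, "ax": -0.001, "ay": 0, "az": 0}, {"jaw": 0, "tx": 0, "ty": 0, "tz": 0.0065, "ax": -0.001, "ay": 0, "az": 0}]'

```text
time: 9.5
tool_pos: [0.5826, 0.0063, 0.0918]
ee_rot: [-3.141, 0.001, 1.125]
wrist_force: [0.0, -0.1, -1.0]
width: 0.0114
```

>>> step_arm --steps '[{"jaw": 0, "tx": 0, "ty": 0, "tz": 0.001, "ax": 0, "ay": 0, "az": 0}, {"jaw": 0, "tx": 0, "ty": 0, "tz": 0.001, "ax": 0, "ay": 0, "az": 0}]'

```text
time: 9.7
tool_pos: [0.5828, 0.0063, 0.0914]
ee_rot: [-3.141, 0.0, 1.125]
wrist_force: [-0.8, 0.3, 1.2]
width: 0.0113
```

```bash
python3 -c "
from h import *
go((.582,.0045,.091),1.125)
print(get_obs()['wrist_force'],get_obs()['width'])"
```

```text
now [0.5828 0.0063 0.0914] [-3.141  0.     1.125] q6 0.36
shift [-0.0019  0.0001  0.0004] turn [-0.0001  0.0004  0.0003] rows 0.03961120037065742
[-0.75047246  0.31509034  1.16272305] 0.011275037489813875
```

Contact was felt at the expected height (TCP 0.091). Opening only as far as the mouth allows, then withdrawing.

>>> step_arm --steps '[{"jaw": 0, "tx": 0, "ty": 0, "tz": 0.0007, "ax": 0, "ay": 0, "az": 0}, {"jaw": 0.1, "tx": 0, "ty": 0, "tz": 0.0005, "ax": 0, "ay": 0, "az": 0}, {"jaw": 0.16, "tx": 0, "ty": 0, "tz": 0.0005, "ax": 0, "ay": 0, "az": 0}, {"jaw": 0.2, "tx": 0, "ty": 0, "tz": 0, "ax": 0, "ay": 0, "az": 0}, {"jaw": 0.2, "tx": 0, "ty": 0, "tz": 0, "ax": 0, "ay": 0, "az": 0}, {"jaw": 0.2, "tx": 0, "ty": 0, "tz": 0, "ax": 0, "ay": 0, "az": 0}, {"jaw": 0.2, "tx": 0, "ty": 0, "tz": 0, "ax": 0, "ay": 0, "az": 0}]'

```text
time: 10.4
tool_pos: [0.5828, 0.0063, 0.0912]
ee_rot: [-3.141, 0.001, 1.125]
wrist_force: [0.0, -0.3, 0.1]
width: 0.0185
```

>>> step_arm --steps '[{"jaw": 0.2, "tx": 0, "ty": 0, "tz": -0.005, "ax": 0, "ay": 0, "az": 0}, {"jaw": 0.2, "tx": 0, "ty": 0, "tz": -0.015, "ax": 0, "ay": 0, "az": 0}, {"jaw": 0.2, "tx": 0, "ty": 0, "tz": -0.03, "ax": 0, "ay": 0, "az": 0}, {"jaw": 0.2, "tx": 0, "ty": 0, "tz": -0.06, "ax": 0, "ay": 0, "az": 0}, {"jaw": 0.2, "tx": 0, "ty": 0, "tz": -0.1, "ax": 0, "ay": 0, "az": 0}, {"jaw": 0.5, "tx": 0, "ty": 0, "tz": -0.14, "ax": 0, "ay": 0, "az": 0}, {"jaw": 0.6, "tx": 0, "ty": 0, "tz": -0.17, "ax": 0, "ay": 0, "az": 0}, {"jaw": 0.6, "tx": 0, "ty": 0, "tz": -0.178, "ax": 0, "ay": 0, "az": 0}]'

```text
time: 11.2
tool_pos: [0.5845, 0.0063, 0.2761]
ee_rot: [3.132, -0.003, 1.126]
wrist_force: [-0.3, 0.5, 0.0]
width: 0.0397
```

```bash
python3 - <<'E'
from h import *
cm=camera_model("wrist"); p,d=snapshot("wrist"); save('w9',p); P=cloud("wrist",d,cm); X=P.reshape(-1,3); np.save('w9.npy',P)
X=X[np.hypot(X[:,0]-.5825,X[:,1]-.0055)<.033]
for a,b in [(.108,.12),(.092,.101),(.062,.076),(.045,.061)]:
    Y=X[(X[:,2]>a)&(X[:,2]<b)]
    if len(Y)>3: print(a,len(Y),(Y.max(0)+Y.min(0))/2,np.ptp(Y,axis=0),np.percentile(Y[:,2],[50,95]))
cv2.imwrite('pics/w9c.png',cv2.resize(cv2.cvtColor(p,cv2.COLOR_RGB2BGR)[120:320,200:440],None,fx=3,fy=3))
print(get_obs()['time']); go((.397,.2437,.2),1.125)
E
```

```text
0.108 136 [0.58173551 0.00505941 0.11105377] [0.0113975  0.01158682 0.00556549] [0.11220454 0.11337561]
0.092 752 [0.58210738 0.00495778 0.09647715] [0.05673534 0.05752648 0.00880373] [0.09710956 0.09853035]
0.062 796 [0.58337341 0.00637356 0.06901237] [0.05373352 0.05427316 0.01391788] [0.07028101 0.07400901]
0.045 838 [0.58357982 0.00637115 0.05303427] [0.05416473 0.0546939  0.01574131] [0.05821974 0.05995692]
11.25
now [0.5843 0.0062 0.2747] [ 3.133e+00 -3.000e-03  1.125e+00] q6 0.36
shift [ 0.1334 -0.2719  0.0729] turn [ 0.0082 -0.0027  0.0004] rows 6.230594344680527
```

View pics/w9c.png

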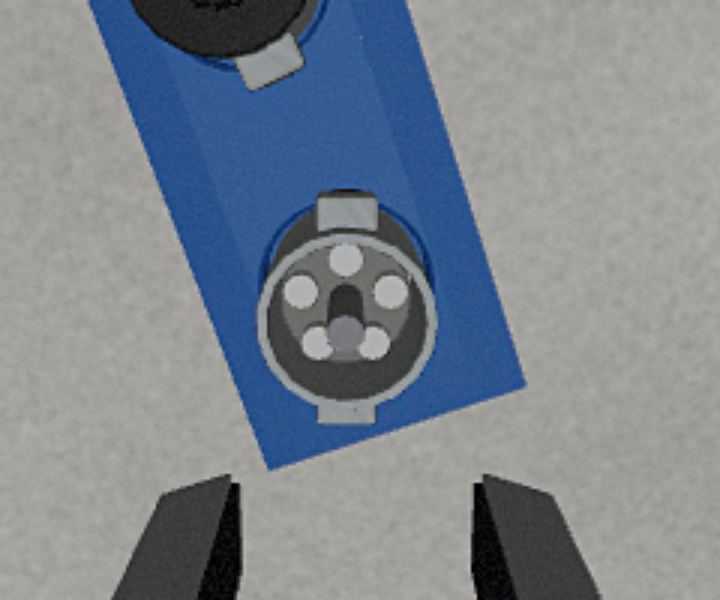

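The crop shows the insert concentric in the bucket, and the post measures 15 mm above the rim, so it is home. Next is the cap.

>>> step_arm --steps '[{"jaw": 0.6, "tx": 0.015, "ty": -0.031, "tz": 0, "ax": 0, "ay": 0, "az": 0}, {"jaw": 0.6, "tx": 0.035, "ty": -0.07, "tz": 0, "ax": 0, "ay": 0, "az": 0}, {"jaw": 0.6, "tx": 0.055, "ty": -0.11, "tz": 0, "ax": 0, "ay": 0, "az": 0}, {"jaw": 0.6, "tx": 0.075, "ty": -0.15, "tz": 0.01, "ax": 0, "ay": 0, "az": 0}, {"jaw": 0.6, "tx": 0.095, "ty": -0.19, "tz": 0.03, "ax": 0, "ay": 0, "az": 0}, {"jaw": 0.6, "tx": 0.115, "ty": -0.23, "tz": 0.05, "ax": 0.004, "ay": 0, "az": 0}, {"jaw": 0.6, "tx": 0.132, "ty": -0.27, "tz": 0.07, "ax": 0.008, "ay": -0.003, "az": 0}, {"jaw": 0.6, "tx": 0.132, "ty": -0.27, "tz": 0.073, "ax": 0.008, "ay": -0.003, "az": 0}]'

```text
time: 12.05
tool_pos: [0.3928, 0.2437, 0.1952]
ee_rot: [-3.135, 0.006, 1.132]
wrist_force: [0.4, 0.0, -0.0]
width: 0.0565
```

>>> step_arm --steps '[{"jaw": 0.6, "tx": 0, "ty": 0, "tz": 0, "ax": 0, "ay": 0, "az": 0}, {"jaw": 0.6, "tx": 0, "ty": 0, "tz": 0, "ax": 0, "ay": 0, "az": 0}]'

```text
time: 12.25
tool_pos: [0.3925, 0.2431, 0.1941]
ee_rot: [-3.133, 0.008, 1.132]
wrist_force: [-0.2, -0.6, -0.2]
width: 0.0566
```

```bash
python3 - <<'E'
from h import *
cm=camera_model("wrist"); p,d=snapshot("wrist"); save('w10',p); P=cloud("wrist",d,cm); X=P.reshape(-1,3)
X=X[np.hypot(X[:,0]-.397,X[:,1]-.2437)<.04]
for a,b in [(.022,.035),(.0065,.0125)]:
    Y=X[(X[:,2]>a)&(X[:,2]<b)]
    if len(Y)>3: print(a,len(Y),(Y.max(0)+Y.min(0))/2,np.ptp(Y,axis=0),np.percentile(Y[:,2],[50,95])); c=(Y.max(0)+Y.min(0))/2
    if a>.02: k=c
print(get_obs()['time']); go((k[0],k[1],.021),1.125)
E
```

```text
0.022 849 [0.39777327 0.24601692 0.02594745] [0.03082109 0.03113488 0.00783874] [0.02730895 0.02860245]
0.0065 1839 [0.39802128 0.24635655 0.0094182 ] [0.05682595 0.05699363 0.00573125] [0.00933351 0.01061279]
12.3
now [0.3933 0.2429 0.1948] [-3.134  0.007  1.131] q6 0.87
shift [0.0059 0.004  0.1738] turn [-0.0072  0.0067  0.0059] rows 3.4786325184680345
```

>>> step_arm --steps '[{"jaw": 0.6, "tx": 0.006, "ty": 0.004, "tz": 0.03, "ax": -0.007, "ay": 0.0065, "az": 0.006}, {"jaw": 0.6, "tx": 0.006, "ty": 0.004, "tz": 0.065, "ax": -0.007, "ay": 0.0065, "az": 0.006}, {"jaw": 0.6, "tx": 0.006, "ty": 0.004, "tz": 0.1, "ax": -0.007, "ay": 0.0065, "az": 0.006}, {"jaw": 0.6, "tx": 0.006, "ty": 0.004, "tz": 0.125, "ax": -0.007, "ay": 0.0065, "az": 0.006}, {"jaw": 0.6, "tx": 0.006, "ty": 0.004, "tz": 0.145, "ax": -0.007, "ay": 0.0065, "az": 0.006}, {"jaw": 0.6, "tx": 0.006, "ty": 0.004, "tz": 0.155, "ax": -0.007, "ay": 0.0065, "az": 0.006}, {"jaw": 0.6, "tx": 0.006, "ty": 0.004, "tz": 0.155, "ax": -0.007, "ay": 0.0065, "az": 0.006}]'

```text
time: 13.0
tool_pos: [0.398, 0.2451, 0.0388]
ee_rot: [-3.14, 0.002, 1.123]
wrist_force: [-0.6, 0.2, -0.1]
width: 0.0564
```

```bash
python3 -c "
from h import *
go((.3978,.2461,.021),1.125)"
```

```text
now [0.398  0.2451 0.0388] [-3.140e+00  2.000e-03  1.123e+00] q6 0.88
shift [ 0.0008 -0.0005  0.0178] turn [-0.0016  0.0021 -0.0019] rows 0.35646149998679505
```

>>> step_arm --steps '[{"jaw": 0.6, "tx": 0.001, "ty": -0.0005, "tz": 0.007, "ax": -0.0015, "ay": 0.002, "az": -0.002}, {"jaw": 0.6, "tx": 0.001, "ty": -0.0005, "tz": 0.013, "ax": -0.0015, "ay": 0.002, "az": -0.002}, {"jaw": 0.6, "tx": 0.001, "ty": -0.0005, "tz": 0.017, "ax": -0.0015, "ay": 0.002, "az": -0.002}, {"jaw": 0.6, "tx": 0.001, "ty": -0.0005, "tz": 0.0175, "ax": -0.0015, "ay": 0.002, "az": -0.002}, {"jaw": 0.6, "tx": 0.001, "ty": -0.0005, "tz": 0.0175, "ax": -0.0015, "ay": 0.002, "az": -0.002}]'

```text
time: 13.5
tool_pos: [0.398, 0.2463, 0.0214]
ee_rot: [3.141, -0.0, 1.125]
wrist_force: [0.1, -0.5, 0.1]
width: 0.0563
```

```bash
python3 -c "
from h import *
go((.3978,.2461,.021),1.125)
print(get_obs()['wrist_force'])"
```

```text
now [0.398  0.2463 0.0214] [ 3.141 -0.     1.125] q6 0.88
shift [-0.0003 -0.0001  0.0004] turn [ 0.0001 -0.0001  0.0002] rows 0.010449663511506068
[ 0.08106549 -0.53366636  0.07108133]
```

>>> step_arm --steps '[{"jaw": 0.4, "tx": 0, "ty": 0, "tz": 0, "ax": 0, "ay": 0, "az": 0}, {"jaw": 0.3, "tx": 0, "ty": 0, "tz": 0, "ax": 0, "ay": 0, "az": 0}, {"jaw": 0.2, "tx": 0, "ty": 0, "tz": 0, "ax": 0, "ay": 0, "az": 0}, {"jaw": 0.1, "tx": 0, "ty": 0, "tz": 0, "ax": 0, "ay": 0, "az": 0}, {"jaw": 0.1, "tx": 0, "ty": 0, "tz": 0, "ax": 0, "ay": 0, "az": 0}, {"jaw": 0.1, "tx": 0, "ty": 0, "tz": 0, "ax": 0, "ay": 0, "az": 0}, {"jaw": 0.1, "tx": 0, "ty": 0, "tz": 0, "ax": 0, "ay": 0, "az": 0}]'

```text
time: 14.2
tool_pos: [0.3981, 0.2464, 0.0216]
ee_rot: [3.141, -0.0, 1.125]
wrist_force: [0.1, -0.3, 1.4]
width: 0.0294
```

>>> step_arm --steps '[{"jaw": 0.1, "tx": 0, "ty": 0, "tz": -0.01, "ax": 0, "ay": 0, "az": 0}, {"jaw": 0.1, "tx": 0, "ty": 0, "tz": -0.03, "ax": 0, "ay": 0, "az": 0}, {"jaw": 0.1, "tx": 0, "ty": 0, "tz": -0.06, "ax": 0, "ay": 0, "az": 0}, {"jaw": 0.1, "tx": 0, "ty": 0, "tz": -0.095, "ax": 0, "ay": 0, "az": 0}, {"jaw": 0.1, "tx": 0, "ty": 0, "tz": -0.13, "ax": 0, "ay": 0, "az": 0}, {"jaw": 0.1, "tx": 0, "ty": 0, "tz": -0.155, "ax": 0, "ay": 0, "az": 0}, {"jaw": 0.1, "tx": 0, "ty": 0, "tz": -0.165, "ax": 0, "ay": 0, "az": 0}, {"jaw": 0.1, "tx": 0, "ty": 0, "tz": -0.165, "ax": 0, "ay": 0, "az": 0}]'

```text
time: 15.0
tool_pos: [0.3988, 0.2467, 0.1883]
ee_rot: [3.139, -0.003, 1.125]
wrist_force: [0.2, -1.1, -0.1]
width: 0.0291
```

```bash
python3 - <<'E'
from h import *
p,d=snapshot("wrist"); save('w11',p); s=get_obs(); print(s["width"],s["wrist_force"],s["time"])
go((.582,.0045,.19),1.125)
E
```

```text
0.02895050415027328 [-0.32319795 -0.84547164 -0.97552749] 15.05
now [0.398  0.2463 0.1865] [ 3.141 -0.     1.125] q6 0.88
shift [-0.1389  0.2703 -0.0035] turn [ 0.0003 -0.0004  0.0002] rows 6.078189259209561
```

View pics/w11.png

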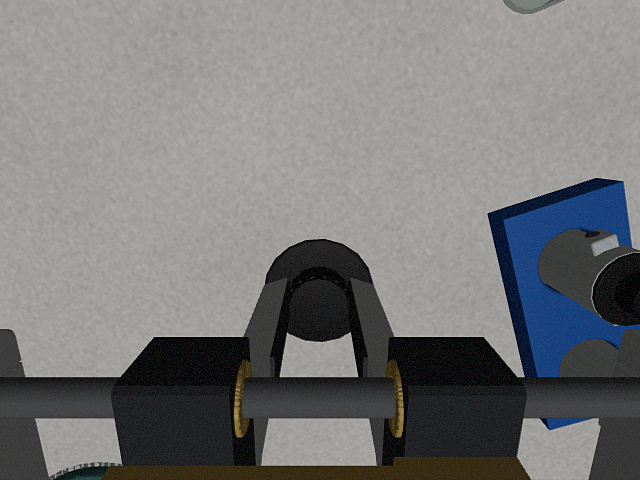

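The cap is held level (disc at about (319,275)). Carrying it to the bucket.

>>> step_arm --steps '[{"jaw": 0.1, "tx": -0.015, "ty": 0.029, "tz": -0.003, "ax": 0, "ay": 0, "az": 0}, {"jaw": 0.1, "tx": -0.035, "ty": 0.068, "tz": -0.003, "ax": 0, "ay": 0, "az": 0}, {"jaw": 0.1, "tx": -0.055, "ty": 0.107, "tz": -0.003, "ax": 0, "ay": 0, "az": 0}, {"jaw": 0.1, "tx": -0.075, "ty": 0.146, "tz": -0.003, "ax": 0, "ay": 0, "az": 0}, {"jaw": 0.1, "tx": -0.095, "ty": 0.185, "tz": -0.003, "ax": 0, "ay": 0, "az": 0}, {"jaw": 0.1, "tx": -0.115, "ty": 0.224, "tz": -0.003, "ax": 0, "ay": 0, "az": 0}, {"jaw": 0.1, "tx": -0.13, "ty": 0.255, "tz": -0.003, "ax": 0, "ay": 0, "az": 0}, {"jaw": 0.1, "tx": -0.139, "ty": 0.27, "tz": -0.003, "ax": 0, "ay": 0, "az": 0}]'

```text
time: 15.85
tool_pos: [0.5817, 0.0022, 0.1861]
ee_rot: [-3.137, 0.002, 1.123]
wrist_force: [-0.1, 0.7, 0.5]
width: 0.0292
```

>>> step_arm --steps '[{"jaw": 0.1, "tx": 0, "ty": 0, "tz": 0, "ax": 0, "ay": 0, "az": 0}, {"jaw": 0.1, "tx": 0, "ty": 0, "tz": 0, "ax": 0, "ay": 0, "az": 0}]'

```text
time: 16.05
tool_pos: [0.5804, 0.0029, 0.1842]
ee_rot: [-3.133, 0.003, 1.123]
wrist_force: [-0.3, 0.1, -0.6]
width: 0.0293
```

```bash
python3 -c "
from h import *
go((.582,.005,.15),1.125)"
```

```text
now [0.5804 0.0029 0.1842] [-3.133e+00  3.000e-03  1.123e+00] q6 0.36
shift [0.0027 0.0008 0.0342] turn [-0.0087  0.0026 -0.0025] rows 0.6855096654624472
```

>>> step_arm --steps '[{"jaw": 0.1, "tx": 0.0025, "ty": 0.001, "tz": 0.008, "ax": -0.0085, "ay": 0.0025, "az": -0.002}, {"jaw": 0.1, "tx": 0.0025, "ty": 0.001, "tz": 0.017, "ax": -0.0085, "ay": 0.0025, "az": -0.002}, {"jaw": 0.1, "tx": 0.0025, "ty": 0.001, "tz": 0.025, "ax": -0.0085, "ay": 0.0025, "az": -0.002}, {"jaw": 0.1, "tx": 0.0025, "ty": 0.001, "tz": 0.032, "ax": -0.0085, "ay": 0.0025, "az": -0.002}, {"jaw": 0.1, "tx": 0.0025, "ty": 0.001, "tz": 0.033, "ax": -0.0085, "ay": 0.0025, "az": -0.002}, {"jaw": 0.1, "tx": 0.0025, "ty": 0.001, "tz": 0.033, "ax": -0.0085, "ay": 0.0025, "az": -0.002}]'

```text
time: 16.65
tool_pos: [0.5819, 0.0049, 0.1508]
ee_rot: [-3.141, 0.0, 1.125]
wrist_force: [0.4, 0.6, -0.7]
width: 0.029
```

```bash
cat > rel2.py <<'E'
from h import *
import sys
from scipy.optimize import least_squares
cm=camera_model("wrist"); p,d=snapshot("wrist"); save(sys.argv[1],p); P=cloud("wrist",d,cm).reshape(-1,3)
s=get_obs(); T=Ro.from_euler('xyz',s["ee_rot"]).inv().apply(P-s["tool_pos"]); zt=s["tool_pos"][2]; rr=np.hypot(T[:,0],T[:,1])
def arc(X,r): return least_squares(lambda c:np.hypot(X[:,0]-c[0],X[:,1]-c[1])-r,[0,0],loss='soft_l1',f_scale=.0005).x*1e3
D=T[(abs(T[:,2]-.013)<.005)&(rr<.034)&(T[:,0]>.002)]
# outer edge of the disc: farthest point per angle
def edge(X,r):
    a=np.round(np.degrees(np.arctan2(X[:,1],X[:,0]))/4); e=np.array([X[a==k][np.argmax(np.hypot(*X[a==k][:,:2].T))] for k in np.unique(a) if abs(k)<=17]); return arc(e,r),len(e)
print('disc edge',len(D),edge(D,.029))
zr=zt-.098
W=T[(T[:,2]>zr+.003)&(T[:,2]<zr+.013)&(rr<.035)&(T[:,0]>.01)]
print('wall',len(W),arc(W,.029) if len(W)>20 else '')
R=T[(abs(T[:,2]-zr)<.0025)&(rr<.034)&(T[:,0]>0)]
print('rim edge',len(R),edge(R,.029) if len(R)>20 else '')
print(s["wrist_force"],s["time"]); go((.582,.005,.15),1.125)
E
python3 rel2.py w12; python3 rel2.py w13
```

```text
disc edge 3012 (array([-1.01170897, -0.41788252]), 35)
wall 225 [-0.64744123 -0.00672065]
rim edge 647 (array([-0.66655536,  0.00565303]), 35)
[-0.48406817 -0.58259836 -1.15540949] 16.7
now [0.5822 0.0048 0.1513] [3.142 0.    1.125] q6 0.36
shift [ 0.0001 -0.0003  0.0013] turn [ 0.      0.     -0.0004] rows 0.02681280350015293
disc edge 3000 (array([-0.93988507, -0.28120412]), 35)
wall 228 [-0.66804541 -0.23280916]
rim edge 641 (array([-0.71455835, -0.24750961]), 35)
[ 0.93366132  0.56455618 -0.64630763] 16.75
now [0.5824 0.0047 0.1516] [ 3.141 -0.     1.125] q6 0.36
shift [ 0.0001 -0.0005  0.0016] turn [ 0.0006 -0.0002 -0.0005] rows 0.033690059287521494
```

View pics/w13.png

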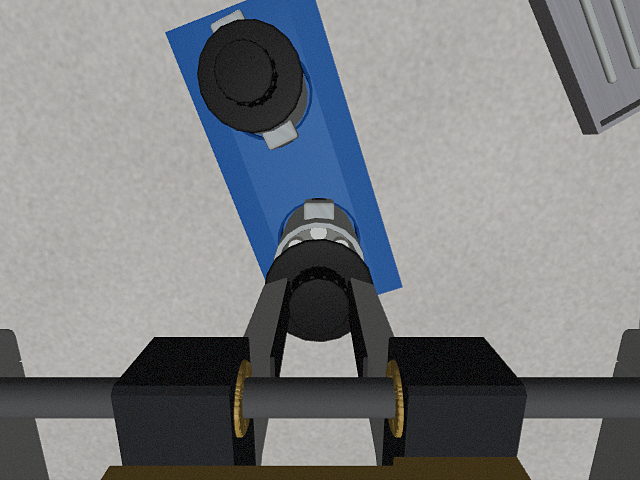

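The cap is aligned to within about 0.3 mm in both axes. Lowering.

>>> step_arm --steps '[{"jaw": 0.1, "tx": 0.0003, "ty": 0.0001, "tz": 0.006, "ax": 0, "ay": 0, "az": 0}, {"jaw": 0.1, "tx": 0.0003, "ty": 0.0001, "tz": 0.012, "ax": 0, "ay": 0, "az": 0}, {"jaw": 0.1, "tx": 0.0003, "ty": 0.0001, "tz": 0.018, "ax": 0, "ay": 0, "az": 0}, {"jaw": 0.1, "tx": 0.0003, "ty": 0.0001, "tz": 0.023, "ax": 0, "ay": 0, "az": 0}, {"jaw": 0.1, "tx": 0.0003, "ty": 0.0001, "tz": 0.027, "ax": 0, "ay": 0, "az": 0}, {"jaw": 0.1, "tx": 0.0003, "ty": 0.0001, "tz": 0.03, "ax": 0, "ay": 0, "az": 0}, {"jaw": 0.1, "tx": 0.0003, "ty": 0.0001, "tz": 0.03, "ax": 0, "ay": 0, "az": 0}]'

```text
time: 17.45
tool_pos: [0.5823, 0.0049, 0.1209]
ee_rot: [-3.141, 0.0, 1.125]
wrist_force: [-0.6, -0.7, -0.5]
width: 0.0294
```

```bash
python3 rel2.py w14
```

```text
disc edge 3012 (array([-1.02098754, -0.28182294]), 35)
wall 342 [-0.97181505 -0.20817538]
rim edge 435 (array([-0.87394723, -0.27128413]), 35)
[-0.02138617 -0.28688292 -0.81345501] 17.5
now [0.5825 0.0049 0.1214] [ 3.141 -0.     1.125] q6 0.36
shift [-0.0002 -0.0005 -0.0286] turn [ 0.0002 -0.     -0.0005] rows 0.5730186787769367
```

Aligned to 0.1 mm. It needs about 7.7 mm more to seat.

>>> step_arm --steps '[{"jaw": 0.1, "tx": 0.0001, "ty": 0, "tz": 0.002, "ax": 0, "ay": 0, "az": 0}, {"jaw": 0.1, "tx": 0.0001, "ty": 0, "tz": 0.004, "ax": 0, "ay": 0, "az": 0}, {"jaw": 0.1, "tx": 0.0001, "ty": 0, "tz": 0.0055, "ax": 0, "ay": 0, "az": 0}, {"jaw": 0.1, "tx": 0.0001, "ty": 0, "tz": 0.0065, "ax": 0, "ay": 0, "az": 0}, {"jaw": 0.1, "tx": 0.0001, "ty": 0, "tz": 0.0065, "ax": 0, "ay": 0, "az": 0}]'

```text
time: 18.0
tool_pos: [0.5825, 0.005, 0.1147]
ee_rot: [-3.142, 0.0, 1.124]
wrist_force: [-1.5, -0.6, -1.5]
width: 0.0292
```

>>> step_arm --steps '[{"jaw": 0.1, "tx": 0, "ty": 0, "tz": 0.0008, "ax": 0, "ay": 0, "az": 0}, {"jaw": 0.1, "tx": 0, "ty": 0, "tz": 0.0008, "ax": 0, "ay": 0, "az": 0}]'

```text
time: 18.2
tool_pos: [0.5824, 0.005, 0.1137]
ee_rot: [-3.141, 0.0, 1.124]
wrist_force: [0.1, 0.9, -1.3]
width: 0.029
```

>>> step_arm --steps '[{"jaw": 0.1, "tx": 0, "ty": 0, "tz": 0.0008, "ax": 0, "ay": 0, "az": 0}, {"jaw": 0.1, "tx": 0, "ty": 0, "tz": 0.0008, "ax": 0, "ay": 0, "az": 0}]'

```text
time: 18.4
tool_pos: [0.5825, 0.005, 0.1137]
ee_rot: [3.141, -0.0, 1.125]
wrist_force: [-2.1, 0.1, 3.6]
width: 0.0291
```

Contact was felt at the expected height. Releasing and retreating.

>>> step_arm --steps '[{"jaw": 0.33, "tx": 0, "ty": 0, "tz": -0.0003, "ax": 0, "ay": 0, "az": 0}, {"jaw": 0.4, "tx": 0, "ty": 0, "tz": -0.0003, "ax": 0, "ay": 0, "az": 0}, {"jaw": 0.5, "tx": 0, "ty": 0, "tz": -0.0003, "ax": 0, "ay": 0, "az": 0}, {"jaw": 0.5, "tx": 0, "ty": 0, "tz": -0.0003, "ax": 0, "ay": 0, "az": 0}, {"jaw": 0.5, "tx": 0, "ty": 0, "tz": -0.0003, "ax": 0, "ay": 0, "az": 0}]'

```text
time: 18.9
tool_pos: [0.5825, 0.005, 0.1138]
ee_rot: [3.141, -0.0, 1.125]
wrist_force: [-0.8, -0.1, 0.7]
width: 0.0469
```

>>> step_arm --steps '[{"jaw": 0.5, "tx": 0, "ty": 0, "tz": -0.01, "ax": 0, "ay": 0, "az": 0}, {"jaw": 0.5, "tx": 0, "ty": 0, "tz": -0.03, "ax": 0, "ay": 0, "az": 0}, {"jaw": 0.8, "tx": 0, "ty": 0, "tz": -0.06, "ax": 0, "ay": 0, "az": 0}, {"jaw": 1, "tx": 0, "ty": 0, "tz": -0.095, "ax": 0, "ay": 0, "az": 0}, {"jaw": 1, "tx": 0, "ty": 0, "tz": -0.13, "ax": 0, "ay": 0, "az": 0}, {"jaw": 1, "tx": 0, "ty": 0, "tz": -0.15, "ax": 0, "ay": 0, "az": 0}, {"jaw": 1, "tx": 0, "ty": 0, "tz": -0.155, "ax": 0, "ay": 0, "az": 0}, {"jaw": 1, "tx": 0, "ty": 0, "tz": -0.155, "ax": 0, "ay": 0, "az": 0}]'

```text
time: 19.7
tool_pos: [0.5828, 0.005, 0.27]
ee_rot: [3.139, -0.001, 1.125]
wrist_force: [0.0, 0.3, 0.2]
width: 0.0914
```

```bash
python3 - <<'E'
from h import *
cm=camera_model("wrist"); p,d=snapshot("wrist"); save('w15',p); P=cloud("wrist",d,cm); Z=P.reshape(-1,3)
def st(c):
  X=Z[np.hypot(Z[:,0]-c[0],Z[:,1]-c[1])<.034]
  for a,b in [(.112,.13),(.096,.107)]:
    Y=X[(X[:,2]>a)&(X[:,2]<b)]
    if len(Y)>3:
        m=np.median(Y[:,2]); Q=Y[abs(Y[:,2]-m)<.003]; pl=np.linalg.lstsq(np.c_[Q[:,:2]-Q[:,:2].mean(0),np.ones(len(Q))],Q[:,2],rcond=None)[0]
        print(a,len(Y),(Y.max(0)+Y.min(0))/2,np.ptp(Y,axis=0),m,'slope',np.round(pl[:2],3))
st((.582,.005)); print('partner'); st((.5945,.119))
X=Z[(np.hypot(Z[:,0]-.582,Z[:,1]-.005)<.0405)&(Z[:,2]>.055)&(Z[:,2]<.09)]; r=np.hypot(X[:,0]-.582,X[:,1]-.005); B=X[r>.032]; a=np.arctan2(B[:,1]-.005,B[:,0]-.582); print('boss angle',len(B),np.median(a))
cv2.imwrite('pics/w15c.png',cv2.resize(cv2.cvtColor(p,cv2.COLOR_RGB2BGR)[20:320,160:480],None,fx=2,fy=2))
print(get_obs()['time']); go((.582,.005,.1),1.125)
E
```

```text
0.112 930 [0.5820949  0.00485229 0.11678649] [0.03075371 0.03069883 0.00949754] 0.1192305531643584 slope [-0.005 -0.003]
0.096 1989 [0.58239454 0.00485194 0.10146546] [0.05740814 0.05740978 0.0109205 ] 0.10137688530255579 slope [0.    0.001]
partner
0.112 1197 [0.59575948 0.11966462 0.11715708] [0.03095136 0.03073311 0.01000208] 0.11943069531428357 slope [-0.003  0.002]
0.096 2592 [0.59568501 0.11963876 0.1014484 ] [0.0569902  0.05707612 0.01070803] 0.10152940923779522 slope [0.001 0.001]
boss angle 277 0.9864082990952117
19.75
now [0.5823 0.0051 0.2682] [-3.141  0.     1.125] q6 0.36
shift [-1.000e-04 -1.000e-04  1.682e-01] turn [-0.0005  0.0003 -0.0005] rows 3.3642956093975176
```

View pics/w15c.png

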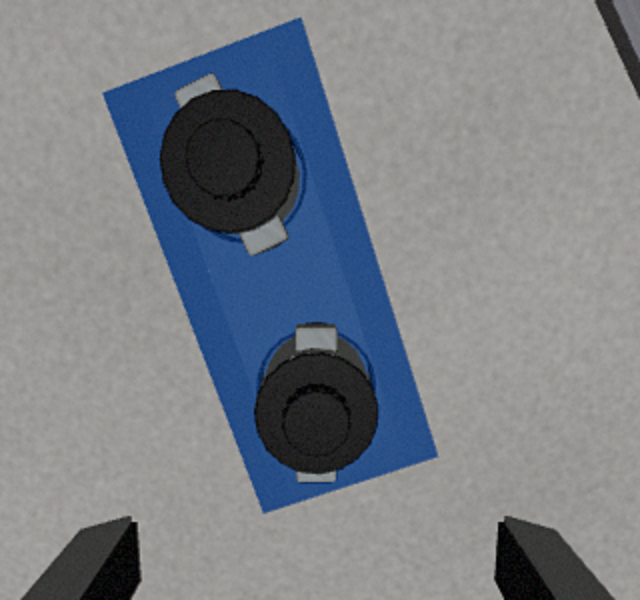

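Both caps read the same: disc at 0.1014 m, level, knob top at 0.1192 m. The bosses are aligned with tool x. Descending to grip the body.

>>> step_arm --steps '[{"jaw": 1, "tx": 0, "ty": 0, "tz": 0.03, "ax": 0, "ay": 0, "az": 0}, {"jaw": 1, "tx": 0, "ty": 0, "tz": 0.06, "ax": 0, "ay": 0, "az": 0}, {"jaw": 1, "tx": 0, "ty": 0, "tz": 0.09, "ax": 0, "ay": 0, "az": 0}, {"jaw": 1, "tx": 0, "ty": 0, "tz": 0.115, "ax": 0, "ay": 0, "az": 0}, {"jaw": 1, "tx": 0, "ty": 0, "tz": 0.135, "ax": 0, "ay": 0, "az": 0}, {"jaw": 1, "tx": 0, "ty": 0, "tz": 0.135, "ax": 0, "ay": 0, "az": 0}]'

```text
time: 20.35
tool_pos: [0.5783, 0.0054, 0.1268]
ee_rot: [-3.13, 0.005, 1.125]
wrist_force: [-0.7, -0.9, -0.7]
width: 0.0944
```

```bash
python3 -c "
from h import *
go((.582,.005,.05),1.125); print(get_obs()['wrist_force'])"
```

```text
now [0.5783 0.0054 0.1268] [-3.13   0.005  1.125] q6 0.36
shift [0.0016 0.0044 0.0768] turn [-0.0118  0.0045 -0.0005] rows 1.5384113712279792
[-0.65629387 -0.88213779 -0.65128858]
```

>>> step_arm --steps '[{"jaw": 1, "tx": 0.0016, "ty": 0.0036, "tz": 0, "ax": -0.0118, "ay": 0.0045, "az": 0}, {"jaw": 1, "tx": 0.0016, "ty": 0.0036, "tz": 0.015, "ax": -0.0118, "ay": 0.0045, "az": 0}, {"jaw": 1, "tx": 0.0016, "ty": 0.0036, "tz": 0.03, "ax": -0.0118, "ay": 0.0045, "az": 0}, {"jaw": 1, "tx": 0.0016, "ty": 0.0036, "tz": 0.045, "ax": -0.0118, "ay": 0.0045, "az": 0}, {"jaw": 1, "tx": 0.0016, "ty": 0.0038, "tz": 0.058, "ax": -0.0118, "ay": 0.0045, "az": 0}, {"jaw": 1, "tx": 0.0016, "ty": 0.0042, "tz": 0.068, "ax": -0.0118, "ay": 0.0045, "az": 0}, {"jaw": 1, "tx": 0.0016, "ty": 0.0042, "tz": 0.075, "ax": -0.0118, "ay": 0.0045, "az": 0}, {"jaw": 1, "tx": 0.0016, "ty": 0.0042, "tz": 0.075, "ax": -0.0118, "ay": 0.0045, "az": 0}]'

```text
time: 21.15
tool_pos: [0.5811, 0.0051, 0.0504]
ee_rot: [-3.139, 0.001, 1.124]
wrist_force: [0.0, -0.7, 0.5]
width: 0.0942
```

```bash
python3 -c "
from h import *
go((.582,.005,.05),1.125); print(get_obs()['wrist_force'])"
```

```text
now [0.5811 0.0051 0.0504] [-3.139e+00  1.000e-03  1.124e+00] q6 0.36
shift [0.0003 0.0009 0.0004] turn [-0.0022  0.0008 -0.0005] rows 0.01947010093486805
[ 0.00660607 -0.71408892  0.5360109 ]
```

>>> step_arm --steps '[{"jaw": 0.85, "tx": 0.0003, "ty": 0.0009, "tz": 0, "ax": -0.002, "ay": 0.001, "az": 0}, {"jaw": 0.75, "tx": 0.0003, "ty": 0.0009, "tz": 0, "ax": -0.002, "ay": 0.001, "az": 0}, {"jaw": 0.68, "tx": 0.0003, "ty": 0.0009, "tz": 0, "ax": -0.002, "ay": 0.001, "az": 0}, {"jaw": 0.66, "tx": 0.0003, "ty": 0.0009, "tz": 0, "ax": -0.002, "ay": 0.001, "az": 0}, {"jaw": 0.64, "tx": 0.0003, "ty": 0.0009, "tz": 0, "ax": -0.002, "ay": 0.001, "az": 0}, {"jaw": 0.62, "tx": 0.0003, "ty": 0.0009, "tz": 0, "ax": -0.002, "ay": 0.001, "az": 0}, {"jaw": 0.6, "tx": 0.0003, "ty": 0.0009, "tz": 0, "ax": -0.002, "ay": 0.001, "az": 0}, {"jaw": 0.5, "tx": 0.0003, "ty": 0.0009, "tz": 0, "ax": -0.002, "ay": 0.001, "az": 0}]'

```text
time: 21.95
tool_pos: [0.5823, 0.0049, 0.0506]
ee_rot: [3.141, -0.0, 1.124]
wrist_force: [-0.2, -1.4, 0.4]
width: 0.0565
```

>>> step_arm --steps '[{"jaw": 0.3, "tx": 0, "ty": 0, "tz": 0, "ax": 0, "ay": 0, "az": 0}, {"jaw": 0.3, "tx": 0, "ty": 0, "tz": 0, "ax": 0, "ay": 0, "az": 0}, {"jaw": 0.3, "tx": 0, "ty": 0, "tz": 0, "ax": 0, "ay": 0, "az": 0}, {"jaw": 0.3, "tx": 0, "ty": 0, "tz": 0, "ax": 0, "ay": 0, "az": 0}]'

```text
time: 22.35
tool_pos: [0.5823, 0.0049, 0.0506]
ee_rot: [3.141, -0.0, 1.124]
wrist_force: [0.4, -0.5, -0.1]
width: 0.0567
```

>>> step_arm --steps '[{"jaw": 0.3, "tx": 0, "ty": 0, "tz": -0.003, "ax": 0, "ay": 0, "az": 0}, {"jaw": 0.3, "tx": 0, "ty": 0, "tz": -0.006, "ax": 0, "ay": 0, "az": 0}, {"jaw": 0.3, "tx": 0, "ty": 0, "tz": -0.01, "ax": 0, "ay": 0, "az": 0}, {"jaw": 0.3, "tx": 0, "ty": 0, "tz": -0.01, "ax": 0, "ay": 0, "az": 0}]'

```text
time: 22.75
tool_pos: [0.5824, 0.005, 0.0614]
ee_rot: [3.141, -0.001, 1.124]
wrist_force: [-0.5, 0.8, -0.9]
width: 0.0569
```

```bash
python3 - <<'E'
from h import *
for i in range(2):
    p,d=snapshot("scene"); s=get_obs(); print(s["wrist_force"],s["width"],s["tool_pos"][2])
P=cloud("scene",d).reshape(-1,3)
for c in [(.582,.005),(.5957,.1197)]:
    Y=P[(np.hypot(P[:,0]-c[0],P[:,1]-c[1])<.034)&(P[:,2]>.09)&(P[:,2]<.2)]; print(len(Y),np.percentile(Y[:,2],[50,90,97,99]))
save('s16',p); cv2.imwrite('pics/s16c.png',cv2.resize(cv2.cvtColor(p,cv2.COLOR_RGB2BGR)[190:320,270:430],None,fx=4,fy=4))
E
```

```text
[ 0.41785971  0.46900634 -0.59432771] 0.056729907356449505 0.06111294516943227
[-0.95564524  0.37390811  0.43065218] 0.056835461815747536 0.060903999856208944
556 [0.16922226 0.19661788 0.19837984 0.19902485]
531 [0.10480189 0.12241125 0.12426292 0.12477842]
```

View pics/s16c.png

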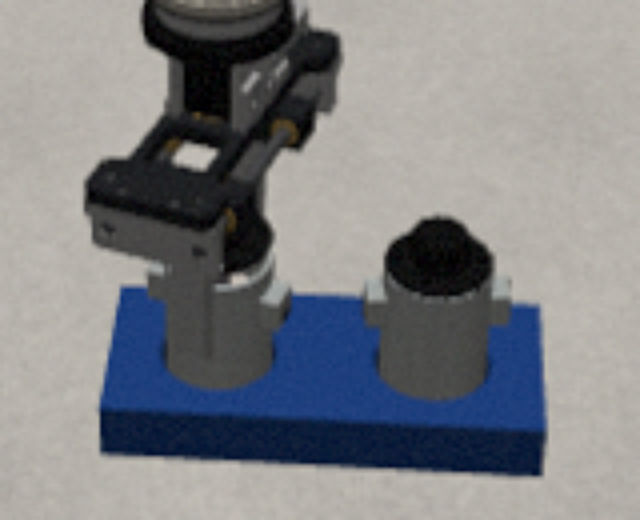

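```bash
python3 - <<'E'
from h import *
cm=camera_model("wrist"); p,d=snapshot("wrist"); save('w17',p); P=cloud("wrist",d,cm).reshape(-1,3)
Y=P[(np.hypot(P[:,0]-.582,P[:,1]-.005)<.03)&(P[:,2]>.06)&(P[:,2]<.145)]; print(len(Y)); print(np.histogram(Y[:,2],np.arange(.06,.146,.005)))
s=get_obs(); print(s["tool_pos"],s["ee_rot"],s["joint_torque"],s["wrist_force"],s["width"])
E
```

```text
17555
(array([ 174,  223,  253,  230,  510,  447,  509, 1399,   41,  233, 8580,
        824,  942, 2491,  530,   36,  133]), array([0.06 , 0.065, 0.07 , 0.075, 0.08 , 0.085, 0.09 , 0.095, 0.1  ,
       0.105, 0.11 , 0.115, 0.12 , 0.125, 0.13 , 0.135, 0.14 , 0.145]))
[0.58222716 0.00498671 0.06071294] [ 3.14121860e+00 -3.51607763e-04  1.12446038e+00] [ 3.33316857e-02 -3.86550736e+01 -2.85134733e+01  8.94700200e-02
  4.74670355e-02 -3.55038912e-05] [ 0.16466581  0.16188054 -0.15409758] 0.056646912303806994
```

View pics/w17.png

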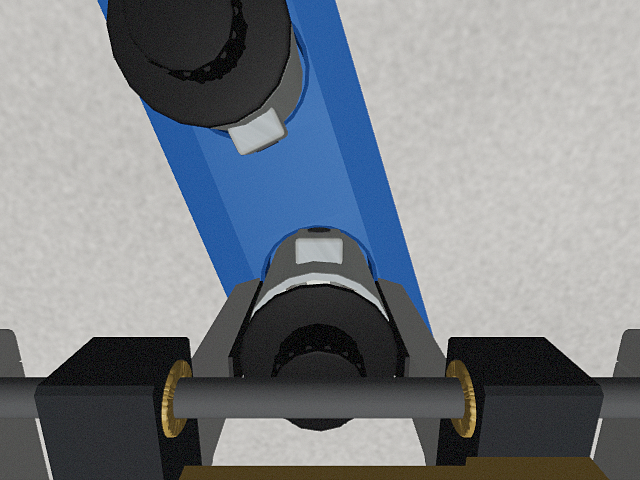

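The wrist view shows the rim (light arc at about row 285) with a gap below the disc. Depth agrees: the rim is still at about 0.097 m but the disc is at about 0.112 m. The upper fingers lifted the cap (also 58 mm wide) by 10 mm and slipped along the bucket. I'll put it back first, after checking the finger geometry from the earlier picture.

```bash
python3 - <<'E'
from h import *
P=np.load('w1.npy').reshape(-1,3); R=Ro.from_euler('xyz',[3.1416,0,1.125]); T=R.inv().apply(P-np.array([.5807,.0028,.269]))
F=T[(abs(T[:,1])>.035)&(abs(T[:,1])<.075)&(T[:,2]<.02)&(T[:,2]>-.1)&(abs(T[:,0])<.03)]
for z in np.arange(-.09,.015,.01):
    for sg in(1,-1):
        Q=F[(abs(F[:,2]-z)<.005)&(np.sign(F[:,1])==sg)]
        if len(Q)>5: print(round(z,3),sg,len(Q),'inner |y|',np.round(np.percentile(abs(Q[:,1]),[1,50,99])*1e3,1),'x',np.round(np.percentile(Q[:,0],[1,99])*1e3,1))
P=None
s=get_obs(); print(s["tool_pos"])
E
```

```text
-0.09 1 1994 inner |y| [51.4 52.2 72.9] x [-11.1  30. ]
-0.09 -1 2015 inner |y| [44.1 45.  69.3] x [-13.6  30. ]
-0.08 1 629 inner |y| [51.4 52.  52.7] x [-14.2   0.3]
-0.08 -1 620 inner |y| [44.4 45.  45.6] x [-14.2   0.6]
-0.07 1 737 inner |y| [51.5 55.2 62.8] x [-13.3   6.6]
-0.07 -1 738 inner |y| [44.5 48.2 55.7] x [-12.7   7. ]
-0.06 1 978 inner |y| [50.1 53.  62.5] x [-4.3  6.4]
-0.06 -1 979 inner |y| [43.1 46.  55.5] x [-4.   6.9]
-0.05 1 913 inner |y| [50.1 51.9 62.4] x [-11.    6.3]
-0.05 -1 905 inner |y| [43.1 44.9 55.4] x [-10.2   6.7]
-0.04 1 781 inner |y| [50.  51.6 62.3] x [-11.4   6.1]
-0.04 -1 781 inner |y| [43.2 44.6 55.2] x [-11.    6.7]
-0.03 1 650 inner |y| [50.1 51.6 62.2] x [-11.5   6.1]
-0.03 -1 647 inner |y| [43.2 44.6 55.2] x [-11.1   6.6]
-0.02 1 524 inner |y| [50.1 51.3 62. ] x [-11.4   6.2]
-0.02 -1 523 inner |y| [43.2 44.5 55. ] x [-11.1   6.6]
-0.01 1 453 inner |y| [50.  51.5 62. ] x [-11.6   6. ]
-0.01 -1 448 inner |y| [43.3 44.5 55.1] x [-11.    6.6]
-0.0 1 361 inner |y| [50.1 51.2 61.7] x [-11.5   6.1]
-0.0 -1 365 inner |y| [43.3 44.1 54.9] x [-11.2   6.5]
0.01 1 124 inner |y| [50.1 50.5 57.5] x [-11.6   5.8]
0.01 -1 115 inner |y| [43.4 43.8 50.2] x [-11.3   6.3]
[0.58222716 0.00498671 0.06071294]
```

>>> step_arm --steps '[{"jaw": 0.3, "tx": 0, "ty": 0, "tz": 0.002, "ax": 0, "ay": 0, "az": 0}, {"jaw": 0.3, "tx": 0, "ty": 0, "tz": 0.004, "ax": 0, "ay": 0, "az": 0}, {"jaw": 0.3, "tx": 0, "ty": 0, "tz": 0.006, "ax": 0, "ay": 0, "az": 0}, {"jaw": 0.3, "tx": 0, "ty": 0, "tz": 0.008, "ax": 0, "ay": 0, "az": 0}, {"jaw": 0.3, "tx": 0, "ty": 0, "tz": 0.009, "ax": 0, "ay": 0, "az": 0}, {"jaw": 0.3, "tx": 0, "ty": 0, "tz": 0.009, "ax": 0, "ay": 0, "az": 0}]'

```text
time: 23.5
tool_pos: [0.5822, 0.005, 0.0514]
ee_rot: [3.141, -0.0, 1.124]
wrist_force: [0.2, -0.5, -0.3]
width: 0.0568
```

```bash
cat > z.py <<'E'
from h import *
cm=camera_model("wrist"); p,d=snapshot("wrist"); save('w18',p); P=cloud("wrist",d,cm).reshape(-1,3)
Y=P[(np.hypot(P[:,0]-.582,P[:,1]-.005)<.034)&(P[:,2]>.09)&(P[:,2]<.14)]; h=np.histogram(Y[:,2],np.arange(.09,.14,.002)); print([(round(b,3),int(a)) for a,b in zip(*h) if a>200])
s=get_obs(); print(s["tool_pos"],s["wrist_force"],s["width"],s["time"])
E
python3 z.py
```

```text
[(np.float64(0.09), 292), (np.float64(0.092), 300), (np.float64(0.094), 337), (np.float64(0.096), 509), (np.float64(0.1), 3514), (np.float64(0.102), 5108), (np.float64(0.104), 385), (np.float64(0.106), 403), (np.float64(0.108), 428), (np.float64(0.11), 438), (np.float64(0.112), 574), (np.float64(0.114), 413), (np.float64(0.116), 465), (np.float64(0.118), 1347), (np.float64(0.12), 1481), (np.float64(0.136), 239), (np.float64(0.138), 251)]
[0.58217274 0.00494701 0.0515063 ] [ 1.1078596   0.15410061 -0.45344482] 0.05676361786738716 23.55
```

The cap is back at its seated height. The fingers' inner faces are flat for about 73 mm, so any straight-down grip on the 58 mm wall also clamps the 58 mm disc. The bosses are part of the bucket and 77 mm across, which is less than the 94 mm opening. Gripping on their end faces clears the cap by 9 mm a side, so I release and turn 90°.

>>> step_arm --steps '[{"jaw": 0.3, "tx": 0, "ty": 0, "tz": 0.0007, "ax": 0, "ay": 0, "az": 0}, {"jaw": 0.62, "tx": 0, "ty": 0, "tz": 0.0007, "ax": 0, "ay": 0, "az": 0}, {"jaw": 0.7, "tx": 0, "ty": 0, "tz": 0.0007, "ax": 0, "ay": 0, "az": 0}, {"jaw": 0.8, "tx": 0, "ty": 0, "tz": 0.0007, "ax": 0, "ay": 0, "az": 0}, {"jaw": 0.9, "tx": 0, "ty": 0, "tz": 0.0007, "ax": 0, "ay": 0, "az": 0}, {"jaw": 1, "tx": 0, "ty": 0, "tz": 0.0007, "ax": 0, "ay": 0, "az": 0}, {"jaw": 1, "tx": 0, "ty": 0, "tz": 0, "ax": 0, "ay": 0, "az": 0}, {"jaw": 1, "tx": 0, "ty": 0, "tz": 0, "ax": 0, "ay": 0, "az": 0}]'

```text
time: 24.35
tool_pos: [0.5823, 0.0049, 0.0517]
ee_rot: [3.141, -0.0, 1.124]
wrist_force: [-0.2, -0.4, 0.3]
width: 0.094
```

>>> step_arm --steps '[{"jaw": 1, "tx": 0, "ty": 0, "tz": -0.015, "ax": 0, "ay": 0, "az": 0}, {"jaw": 1, "tx": 0, "ty": 0, "tz": -0.04, "ax": 0, "ay": 0, "az": 0}, {"jaw": 1, "tx": 0, "ty": 0, "tz": -0.07, "ax": 0, "ay": 0, "az": 0}, {"jaw": 1, "tx": 0, "ty": 0, "tz": -0.105, "ax": 0, "ay": 0, "az": 0}, {"jaw": 1, "tx": 0, "ty": 0, "tz": -0.14, "ax": 0, "ay": 0, "az": 0}, {"jaw": 1, "tx": 0, "ty": 0, "tz": -0.175, "ax": 0, "ay": 0, "az": 0}, {"jaw": 1, "tx": 0, "ty": 0, "tz": -0.2, "ax": 0, "ay": 0, "az": 0}, {"jaw": 1, "tx": 0, "ty": 0, "tz": -0.21, "ax": 0, "ay": 0, "az": 0}]'

```text
time: 25.15
tool_pos: [0.5833, 0.0049, 0.2668]
ee_rot: [3.134, -0.003, 1.125]
wrist_force: [1.1, 0.1, -0.3]
width: 0.0942
```

```bash
cat > chk.py <<'E'
from h import *
import sys
cm=camera_model("wrist"); p,d=snapshot("wrist"); save(sys.argv[1],p); P=cloud("wrist",d,cm); Z=P.reshape(-1,3)
X=Z[np.hypot(Z[:,0]-.582,Z[:,1]-.005)<.034]
for a,b in [(.112,.13),(.0985,.107)]:
    Y=X[(X[:,2]>a)&(X[:,2]<b)]
    if len(Y)>3:
        m=np.median(Y[:,2]); Q=Y[abs(Y[:,2]-m)<.003]; pl=np.linalg.lstsq(np.c_[Q[:,:2]-Q[:,:2].mean(0),np.ones(len(Q))],Q[:,2],rcond=None)[0]
        print(a,len(Y),(Y.max(0)+Y.min(0))/2,np.ptp(Y,axis=0),m,'slope',np.round(pl[:2],3))
m=(np.hypot(Z[:,0]-.582,Z[:,1]-.005)<.045)&(Z[:,2]>.076)&(Z[:,2]<.09)
B=Z[m]; B=B[np.hypot(B[:,0]-.582,B[:,1]-.005)>.031]; a=np.arctan2(B[:,1]-.005,B[:,0]-.582)
for k in (a>0,a<=0):
    if k.sum()>3: Q=B[k][:,:2]; print('boss top',k.sum(),Q.mean(0),'extent along axis',np.percentile((Q-[.582,.005])@[np.cos(1.125),np.sin(1.125)],[1,99]),'across',np.percentile((Q-[.582,.005])@[-np.sin(1.125),np.cos(1.125)],[1,50,99]))
print(get_obs()['time']); go((.582,.005,.25),2.696)
E
python3 chk.py w19
```

```text
0.112 953 [0.5818218  0.00502934 0.11681555] [0.0309368  0.03070607 0.00958   ] 0.11928221597675648 slope [-0.006 -0.004]
0.0985 2004 [0.58187533 0.00491147 0.10273485] [0.05743742 0.05683733 0.00827534] 0.1013399482840327 slope [-0.002  0.001]
boss top 184 [0.59699361 0.03611949] extent along axis [0.02989266 0.03817291] across [-0.00951921 -0.00011071  0.00930099]
boss top 95 [ 0.56683493 -0.02770623] extent along axis [-0.03896821 -0.03310534] across [-0.00981056 -0.00087836  0.0090501 ]
25.2
now [0.5834 0.0048 0.2667] [ 3.134e+00 -3.000e-03  1.124e+00] q6 0.36
shift [-0.0005 -0.0015  0.0167] turn [ 0.0084  0.0036 -1.5715] rows 10.482360289447689
```

Reseated flat: knob at 0.1193 m, disc at 0.1013 m. Turning 90° at height.

>>> step_arm --steps '[{"jaw": 1, "tx": 0, "ty": 0, "tz": 0, "ax": 0, "ay": 0, "az": -0.12}, {"jaw": 1, "tx": 0, "ty": 0, "tz": 0, "ax": 0, "ay": 0, "az": -0.26}, {"jaw": 1, "tx": 0, "ty": 0, "tz": 0, "ax": 0, "ay": 0, "az": -0.4}, {"jaw": 1, "tx": 0, "ty": 0, "tz": 0, "ax": 0, "ay": 0, "az": -0.54}, {"jaw": 1, "tx": 0, "ty": 0, "tz": 0, "ax": 0, "ay": 0, "az": -0.68}, {"jaw": 1, "tx": 0, "ty": 0, "tz": 0, "ax": 0, "ay": 0, "az": -0.82}, {"jaw": 1, "tx": 0, "ty": 0, "tz": 0, "ax": 0, "ay": 0, "az": -0.96}, {"jaw": 1, "tx": 0, "ty": 0, "tz": 0, "ax": 0, "ay": 0, "az": -1.1}]'

```text
time: 26.0
tool_pos: [0.5827, 0.0049, 0.2649]
ee_rot: [3.138, 0.003, 2.23]
wrist_force: [0.2, 0.5, 0.4]
width: 0.0937
```

```bash
python3 -c "
from h import *
go((.582,.005,.25),2.696)"
```

```text
now [0.5827 0.0049 0.2649] [3.138e+00 3.000e-03 2.230e+00] q6 -0.75
shift [ 0.0006 -0.0006  0.0149] turn [ 0.003   0.0041 -0.4657] rows 3.1064258168306944
```

>>> step_arm --steps '[{"jaw": 1, "tx": 0, "ty": 0, "tz": 0, "ax": 0, "ay": 0, "az": -0.14}, {"jaw": 1, "tx": 0, "ty": 0, "tz": 0.005, "ax": 0, "ay": 0, "az": -0.28}, {"jaw": 1, "tx": 0.0005, "ty": -0.0005, "tz": 0.01, "ax": 0, "ay": 0, "az": -0.4}, {"jaw": 1, "tx": 0.0005, "ty": -0.0005, "tz": 0.015, "ax": 0.002, "ay": 0.003, "az": -0.465}, {"jaw": 1, "tx": 0.0005, "ty": -0.0005, "tz": 0.015, "ax": 0.003, "ay": 0.004, "az": -0.465}, {"jaw": 1, "tx": 0.0005, "ty": -0.0005, "tz": 0.015, "ax": 0.003, "ay": 0.004, "az": -0.465}]'

```text
time: 26.6
tool_pos: [0.5816, 0.005, 0.2487]
ee_rot: [-3.141, -0.002, 2.694]
wrist_force: [-1.0, 0.4, -0.1]
width: 0.0942
```

```bash
python3 chk.py w20; python3 - <<'E'
from h import *
cm=camera_model("wrist"); p,d=snapshot("wrist"); P=cloud("wrist",d,cm).reshape(-1,3); s=get_obs(); T=Ro.from_euler('xyz',s["ee_rot"]).inv().apply(P-s["tool_pos"])
F=T[(abs(T[:,1])>.035)&(abs(T[:,1])<.075)&(T[:,2]<.01)&(T[:,2]>-.05)&(abs(T[:,0])<.03)]
for sg in(1,-1): print('finger inner y',sg*np.percentile(sg*F[F[:,1]*sg>0][:,1],1))
B=T[(abs(T[:,2]-(s["tool_pos"][2]-.08))<.006)&(np.hypot(T[:,0],T[:,1])<.045)&(abs(T[:,1])>.0315)]
print('boss y',np.percentile(B[:,1],[1,99]),'x',np.percentile(B[:,0],[1,50,99]))
go((.582,.005,.12),2.696)
E
```

```text
0.112 1058 [0.58147444 0.00477575 0.11692128] [0.03088494 0.03093801 0.00948869] 0.11928461982409139 slope [0.009 0.005]
0.0985 2208 [0.58176512 0.00505118 0.10271669] [0.0570146  0.05688909 0.00802393] 0.10136270860937324 slope [-0.002 -0.   ]
boss top 181 [0.59605176 0.03613568] extent along axis [0.03010915 0.03781854] across [-0.00931248  0.00092513  0.00989537]
boss top 198 [ 0.5663868  -0.02579059] extent along axis [-0.03870982 -0.03017607] across [-0.00906699  0.00055111  0.00992566]
26.65
now [0.5818 0.005  0.2493] [-3.141e+00 -1.000e-03  2.694e+00] q6 -1.21
shift [-0.0001  0.0001 -0.0007] turn [-0.0005 -0.001  -0.002 ] rows 0.01524183056548059
finger inner y 0.04620628038040063
finger inner y -0.04701532198240552
boss y [-0.03848549  0.03804075] x [-0.00996895  0.00089005  0.00988594]
now [0.582  0.005  0.2497] [-3.141 -0.     2.694] q6 -1.21
shift [-0.      0.      0.1297] turn [-0.0002 -0.0003 -0.0016] rows 2.593270707683454
```

Fingers (±46.6 mm) are well centred on the bosses (±38.3 mm). Descending.

>>> step_arm --steps '[{"jaw": 1, "tx": 0, "ty": 0, "tz": 0.02, "ax": 0, "ay": 0, "az": 0}, {"jaw": 1, "tx": 0, "ty": 0, "tz": 0.04, "ax": 0, "ay": 0, "az": 0}, {"jaw": 1, "tx": 0, "ty": 0, "tz": 0.06, "ax": 0, "ay": 0, "az": 0}, {"jaw": 1, "tx": 0, "ty": 0, "tz": 0.08, "ax": 0, "ay": 0, "az": 0}, {"jaw": 1, "tx": 0, "ty": 0, "tz": 0.1, "ax": 0, "ay": 0, "az": 0}, {"jaw": 1, "tx": 0, "ty": 0, "tz": 0.11, "ax": 0, "ay": 0, "az": 0}, {"jaw": 1, "tx": 0, "ty": 0, "tz": 0.115, "ax": 0, "ay": 0, "az": 0}, {"jaw": 1, "tx": 0, "ty": 0, "tz": 0.115, "ax": 0, "ay": 0, "az": 0}]'

```text
time: 27.5
tool_pos: [0.5819, 0.005, 0.1345]
ee_rot: [-3.141, -0.001, 2.694]
wrist_force: [0.2, 0.8, 0.2]
width: 0.094
```

```bash
python3 -c "
from h import *
go((.5818,.005,.06),2.694)"
```

```text
now [0.5819 0.005  0.1345] [-3.141e+00 -1.000e-03  2.694e+00] q6 -1.21
shift [ 0.     -0.      0.0745] turn [-0.0003 -0.0008  0.0001] rows 1.4898341283903496
```

>>> step_arm --steps '[{"jaw": 1, "tx": 0, "ty": 0, "tz": 0.012, "ax": 0, "ay": -0.001, "az": 0}, {"jaw": 1, "tx": 0, "ty": 0, "tz": 0.024, "ax": 0, "ay": -0.001, "az": 0}, {"jaw": 1, "tx": 0, "ty": 0, "tz": 0.036, "ax": 0, "ay": -0.001, "az": 0}, {"jaw": 1, "tx": 0, "ty": 0, "tz": 0.048, "ax": 0, "ay": -0.001, "az": 0}, {"jaw": 1, "tx": 0, "ty": 0, "tz": 0.06, "ax": 0, "ay": -0.001, "az": 0}, {"jaw": 1, "tx": 0, "ty": 0, "tz": 0.07, "ax": 0, "ay": -0.001, "az": 0}, {"jaw": 1, "tx": 0, "ty": 0, "tz": 0.0745, "ax": 0, "ay": -0.001, "az": 0}, {"jaw": 1, "tx": 0, "ty": 0, "tz": 0.0745, "ax": 0, "ay": -0.001, "az": 0}]'

```text
time: 28.3
tool_pos: [0.5813, 0.005, 0.0589]
ee_rot: [-3.141, -0.001, 2.694]
wrist_force: [0.6, -0.4, 0.0]
width: 0.0938
```

>>> step_arm --steps '[{"jaw": 0.9, "tx": 0, "ty": 0, "tz": 0, "ax": 0, "ay": 0, "az": 0}, {"jaw": 0.86, "tx": 0, "ty": 0, "tz": 0, "ax": 0, "ay": 0, "az": 0}, {"jaw": 0.84, "tx": 0, "ty": 0, "tz": 0, "ax": 0, "ay": 0, "az": 0}, {"jaw": 0.82, "tx": 0, "ty": 0, "tz": 0, "ax": 0, "ay": 0, "az": 0}, {"jaw": 0.8, "tx": 0, "ty": 0, "tz": 0, "ax": 0, "ay": 0, "az": 0}, {"jaw": 0.7, "tx": 0, "ty": 0, "tz": 0, "ax": 0, "ay": 0, "az": 0}, {"jaw": 0.6, "tx": 0, "ty": 0, "tz": 0, "ax": 0, "ay": 0, "az": 0}, {"jaw": 0.6, "tx": 0, "ty": 0, "tz": 0, "ax": 0, "ay": 0, "az": 0}]'

```text
time: 29.1
tool_pos: [0.5816, 0.005, 0.0594]
ee_rot: [-3.141, -0.001, 2.694]
wrist_force: [-1.4, 0.2, 2.6]
width: 0.0769
```

>>> step_arm --steps '[{"jaw": 0.6, "tx": 0, "ty": 0, "tz": 0, "ax": 0, "ay": 0, "az": 0}, {"jaw": 0.6, "tx": 0, "ty": 0, "tz": -0.001, "ax": 0, "ay": 0, "az": 0}, {"jaw": 0.6, "tx": 0, "ty": 0, "tz": -0.003, "ax": 0, "ay": 0, "az": 0}, {"jaw": 0.6, "tx": 0, "ty": 0, "tz": -0.005, "ax": 0, "ay": 0, "az": 0}, {"jaw": 0.6, "tx": 0, "ty": 0, "tz": -0.006, "ax": 0, "ay": 0, "az": 0}, {"jaw": 0.6, "tx": 0, "ty": 0, "tz": -0.006, "ax": 0, "ay": 0, "az": 0}]'

```text
time: 29.7
tool_pos: [0.5814, 0.005, 0.0652]
ee_rot: [-3.141, -0.001, 2.694]
wrist_force: [0.1, 0.7, -3.9]
width: 0.0767
```

```bash
python3 z.py
```

```text
[(np.float64(0.09), 225), (np.float64(0.098), 205), (np.float64(0.1), 205), (np.float64(0.102), 214), (np.float64(0.104), 330), (np.float64(0.106), 6992), (np.float64(0.108), 800), (np.float64(0.114), 208), (np.float64(0.116), 230), (np.float64(0.118), 220), (np.float64(0.12), 249), (np.float64(0.122), 393), (np.float64(0.124), 2575), (np.float64(0.126), 218)]
[0.58144942 0.00505548 0.06522018] [-0.04367968  0.46439125 -4.23892271] 0.07671629798096746 29.75
```

The full weight (about 4 N) is on the wrist and the disc rose by the same 6 mm. Drawing it up smoothly.

>>> step_arm --steps '[{"jaw": 0.6, "tx": 0, "ty": 0, "tz": -0.003, "ax": 0, "ay": 0, "az": 0}, {"jaw": 0.6, "tx": 0, "ty": 0, "tz": -0.008, "ax": 0, "ay": 0, "az": 0}, {"jaw": 0.6, "tx": 0, "ty": 0, "tz": -0.014, "ax": 0, "ay": 0, "az": 0}, {"jaw": 0.6, "tx": 0, "ty": 0, "tz": -0.021, "ax": 0, "ay": 0, "az": 0}, {"jaw": 0.6, "tx": 0, "ty": 0, "tz": -0.028, "ax": 0, "ay": 0, "az": 0}, {"jaw": 0.6, "tx": 0, "ty": 0, "tz": -0.034, "ax": 0, "ay": 0, "az": 0}, {"jaw": 0.6, "tx": 0, "ty": 0, "tz": -0.038, "ax": 0, "ay": 0, "az": 0}, {"jaw": 0.6, "tx": 0, "ty": 0, "tz": -0.04, "ax": 0, "ay": 0, "az": 0}]'

```text
time: 30.55
tool_pos: [0.5818, 0.005, 0.106]
ee_rot: [-3.141, -0.0, 2.694]
wrist_force: [-0.2, 0.2, -4.6]
width: 0.077
```

>>> step_arm --steps '[{"jaw": 0.6, "tx": 0, "ty": 0, "tz": -0.003, "ax": 0, "ay": 0, "az": 0}, {"jaw": 0.6, "tx": 0, "ty": 0, "tz": -0.009, "ax": 0, "ay": 0, "az": 0}, {"jaw": 0.6, "tx": 0, "ty": 0, "tz": -0.016, "ax": 0, "ay": 0, "az": 0}, {"jaw": 0.6, "tx": 0, "ty": 0, "tz": -0.024, "ax": 0, "ay": 0, "az": 0}, {"jaw": 0.6, "tx": 0, "ty": 0, "tz": -0.032, "ax": 0, "ay": 0, "az": 0}, {"jaw": 0.6, "tx": 0, "ty": 0, "tz": -0.038, "ax": 0, "ay": 0, "az": 0}, {"jaw": 0.6, "tx": 0, "ty": 0, "tz": -0.042, "ax": 0, "ay": 0, "az": 0}, {"jaw": 0.6, "tx": 0, "ty": 0, "tz": -0.043, "ax": 0, "ay": 0, "az": 0}]'

```text
time: 31.35
tool_pos: [0.5821, 0.005, 0.1498]
ee_rot: [3.142, 0.001, 2.694]
wrist_force: [0.0, -0.8, -4.0]
width: 0.0769
```

>>> step_arm --steps '[{"jaw": 0.6, "tx": 0, "ty": 0, "tz": 0, "ax": 0, "ay": 0, "az": 0}, {"jaw": 0.6, "tx": 0, "ty": 0, "tz": 0, "ax": 0, "ay": 0, "az": 0}, {"jaw": 0.6, "tx": 0, "ty": 0, "tz": 0, "ax": 0, "ay": 0, "az": 0}, {"jaw": 0.6, "tx": 0, "ty": 0, "tz": 0, "ax": 0, "ay": 0, "az": 0}, {"jaw": 0.6, "tx": 0, "ty": 0, "tz": 0, "ax": 0, "ay": 0, "az": 0}]'

```text
time: 31.85
tool_pos: [0.582, 0.005, 0.1496]
ee_rot: [-3.141, 0.001, 2.694]
wrist_force: [0.2, 0.4, -4.4]
width: 0.0766
```

```bash
python3 - <<'E'
from h import *
cm=camera_model("wrist"); p,d=snapshot("wrist"); P=cloud("wrist",d,cm).reshape(-1,3); s=get_obs(); print({k:np.round(s[k],3) for k in("time","tool_pos","ee_rot","wrist_force","width")},np.abs(s["qvel"]).max())
T=P-[.582,.005,0]; r=np.hypot(T[:,0],T[:,1])
D=P[(r<.034)&(P[:,2]>.15)&(P[:,2]<.215)]; h=np.histogram(D[:,2],np.arange(.15,.216,.002)); print([(round(b,3),int(a)) for a,b in zip(*h) if a>300])
m=h[1][np.argmax(h[0])]; Q=D[abs(D[:,2]-m-.001)<.003]; c=Q[:,:2].mean(0); print('disc plane',np.linalg.lstsq(np.c_[Q[:,:2]-c,np.ones(len(Q))],Q[:,2],rcond=None)[0])
p2,d2=snapshot("scene"); save('s21',p2); p3,d3=snapshot("top"); save('top21',p3); P3=cloud("top",d3)
for q in["partner_center","flask","beaker"]:
    for r in silhouettes("top",q)[:1]: print(q,np.round(r["rect"]),np.round(np.median(P3[r["pixels"]&(d3>0)],0),3))
a=cv2.resize(p2[150:310,270:430],None,fx=3.3,fy=3.3)[:480]; b=p[:480,180:440]
h=min(len(a),480); save('f21',np.hstack([a[:h],cv2.resize(b,(260,h))]))
E
```

```text
{'time': np.float64(31.9), 'tool_pos': array([0.582, 0.005, 0.15 ]), 'ee_rot': array([-3.141e+00,  1.000e-03,  2.694e+00]), 'wrist_force': array([-0.789,  0.546, -4.195]), 'width': np.float64(0.077)} 0.0029892204384214856
[(np.float64(0.172), 657), (np.float64(0.19), 6085), (np.float64(0.192), 1817), (np.float64(0.206), 357), (np.float64(0.208), 2305), (np.float64(0.21), 568)]
disc plane [ 0.00720149 -0.00172971  0.19152267]
partner_center [245. 197. 267. 237.] [0.592 0.128 0.102]
flask [453. 185. 506. 233.] [ 0.609 -0.302  0.056]
beaker [128. 172. 170. 211.] [0.652 0.365 0.053]
```

The disc rose 90 mm with the TCP, and the boss tops at about 0.173 m match a bucket that came up with it. The cap is level, the weight is steady at about 4.2 N, and the flask and beaker have not moved. Handing in.

```bash
python3 -c "
from bench import *
print(close_job())"
```

```text
the job is handed in; nothing more can be done
None
```

I made up the open bucket and drew it out of the stand. I handed in at about 32 s while still holding it, with its underside about 65 mm above the stand. No verdict is reported.

**What I did:**
- **Insert:** I lowered it in until I felt contact, then let go. The post top measured 15 mm above the rim, so it is fully home.
- **Cap:** I seated it on contact and let go. It measured flat and at the same height as the partner's cap.

**What went wrong:** My first body grip, across the wall, failed. The fingers' flat faces clamped the 58 mm cap disc instead of the bucket, so the cap came up about 10 mm while the bucket stayed put. I lowered the cap back and checked it was flat at its seated height again. I then gripped the bucket by the end faces of its two bosses, which leaves the cap clear, so the final hold is not across the wall as the task description suggests.

**Last checks:**
- **Hold:** The wrist carries a steady 4.2 N at a jaw width of 77 mm, and joint speeds are near zero.
- **Cap and bucket:** The cap disc rose 90 mm, the same as the gripper. It was level to about 0.4°. The boss tops were at the height expected for the bucket.
- **Flask and beaker:** They have not moved.
- **Partner:** In the final top view the gripper partly hid it, so its reading there (0.592, 0.128) is not a clean position. It was undisturbed in the last clear view I looked at, before both body grips.
- **Not seen:** I could not view the final picture because the limit of 12 was reached, so the end state rests on depth and force readings. The insert could no longer be seen under the cap.

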